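# Stack the boards in the seaweed press and wind it tight

### The job

Make up the little seaweed press: push the three round boards from their shelves on to the steel plate, lowest shelf first (walnut, then cork, then white), without lifting them, each let go centred over the plate to within 8 millimetres before the next one follows. Then hold the loose black sleeve of the crank and wind it clockwise until you feel the sprung foot come down on the stack, and about a tenth of a turn more so that it is snugly clamped but not crushed, keeping hold of the sleeve as long as the crank turns; let go and leave everything else on the table alone.

Things in the scene. Friction and masses are not known exactly. Their poses are not given: they have to be found in the camera images.
- walnut_board: dark brown round board, 100 mm across, 16 mm thick, about 0.16 kg, loose, lying on the lowest shelf; the bottom layer. Origin: centre of its underside, z up. Slides freely (friction about that of wood)
- cork_board: cork-brown round board, 100 mm across, 16 mm thick, about 0.12 kg, lying on the middle shelf; the middle layer. Origin: centre of its underside
- white_board: white round board, 100 mm across, 16 mm thick, about 0.14 kg, lying on the highest shelf; the top layer. Origin: centre of its underside
- shelf_low: plywood shelf, 120 x 120 mm, fixed, top 42 mm above the table (2 mm above the plate), holds the walnut board. Origin: under its middle at table level. The three shelves stand square to the press against three sides of the plate (robot's side, left, right; which is where changes), each with its middle 125 mm from the plate's centre, so that its inner edge is 65 mm from that centre
- shelf_mid: the same shelf, top 58 mm above the table (2 mm above a walnut board on the plate), holds the cork board. Origin: under its middle at table level
- shelf_high: the same shelf, top 74 mm above the table (2 mm above walnut and cork boards on the plate), holds the white board. Origin: under its middle at table level
- plate_centre (a point): centre of the top face of the fixed round steel plate, 120 mm across, top 40 mm above the table; the stack is centred here, below the press's spindle (14 mm across) with its sprung round rubber foot, 36 mm across, 10 mm thick, which hangs 22 to 40 mm above the finished stack's top, differently each time. While pushing, the gripper's body may hit foot or arm unless it leans away from the spindle
- press: blue fixed press frame. Origin: at table level on the spindle axis. Its +x points to the column (36 mm wide, 200 mm high, near face 94 mm from the axis); from there an arm 20 mm wide, underside 170 mm above the table, reaches to the spindle, whose top is up to 245 mm above the table. A drive housing 20 mm high, 30 mm wide runs from the column round the outside of the +y shelf to the crank post
- crank_axis (a point): point on the upright axis of the crank, which lowers the foot when wound clockwise seen from above (half a turn to a full one brings it to the stack), turns stiffly (10 N at the sleeve) and stays where it is left, 80 mm above the table, level with the middle of the sleeve. Once the foot is on the stack, its spring adds about 7.5 N at the sleeve per rad turned (58 N more on the stack)
- sleeve_mid (a point): middle of the crank's upright black grip sleeve: 28 mm across, 50 mm tall, from 55 to 105 mm above the table, open above, 50 mm from the crank axis. It spins freely on its pin, so that a gripper can hold it from above without turning while it goes round
- dive_light: black and yellow dive light lying on the table, 150 mm long, 50 mm high; bystander. Origin: centre of its underside
- mask_box: clear mask box, 114 x 184 x 81 mm; bystander. Origin: centre of its underside
- fin_buckle: blue plastic fin buckle, 70 x 50 x 12 mm; bystander. Origin: centre of its underside
- shell_dish: white ceramic shell dish, about 140 mm, 33 mm high; bystander. Origin: near the middle of its underside
- mug: blue mug, 80 mm across, 90 mm high; bystander. Origin: centre of its underside
- sleeve: the same sleeve as a body; origin at its lower end on its axis, turning with it. Wanted in the end: the foot pressing on the stack with 15 to 75 N
Things that resemble listed ones, but are neither listed nor needed, are in the scene too. Of the things that look like the walnut_board, the smallest one is meant. Of the things that look like the cork_board, the larger one is meant.

How it is judged:
On the way, in this order (a step that is already met when the one before it is completed fails the run):
1. the walnut board lies centred on the plate, let go (horizontal distance between walnut_board and plate_centre below 0.008 m and height (world z) of walnut_board between 0.036 and 0.043 m and angle between walnut_board's own z axis and vertical below 0.06 rad and contact force between the fingers and walnut_board below 0.3 N and linear speed of walnut_board below 0.03 m/s), for 0.2 s.
2. the cork board lies centred on the walnut one, let go (horizontal distance between each of walnut_board, cork_board and plate_centre below 0.008 m and height (world z) of walnut_board between 0.036 and 0.043 m and angle between each of walnut_board, cork_board's own z axis and vertical below 0.06 rad and height (world z) of cork_board between 0.052 and 0.059 m and contact force between the fingers and cork_board below 0.3 N and linear speed of cork_board below 0.03 m/s), for 0.2 s.
3. the white board lies centred on the cork one, let go (horizontal distance between each of walnut_board, cork_board, white_board and plate_centre below 0.008 m and height (world z) of walnut_board between 0.036 and 0.043 m and angle between each of walnut_board, cork_board, white_board's own z axis and vertical below 0.06 rad and height (world z) of cork_board between 0.052 and 0.059 m and height (world z) of white_board between 0.068 and 0.075 m and contact force between the fingers and white_board below 0.3 N and linear speed of white_board below 0.03 m/s), for 0.2 s.
4. the press foot clamps the stack with more than 15 N (contact force between press and white_board above 15 N), for 0.2 s.
At the end, for the whole second after the job is handed in: walnut, cork and white board lie flat in this order on the plate, each within 8 mm of its centre and at rest, and the press foot presses on the white board with 15 to 75 N with the crank at rest and let go (horizontal distance between each of walnut_board, cork_board, white_board and plate_centre below 0.008 m and height (world z) of walnut_board between 0.036 and 0.043 m and angle between each of walnut_board, cork_board, white_board's own z axis and vertical below 0.06 rad and height (world z) of cork_board between 0.052 and 0.059 m and height (world z) of white_board between 0.068 and 0.075 m and contact force between press and white_board between 15 and 75 N and linear speed of each of white_board, sleeve below 0.01 m/s); the robot touches nothing.
It fails at once if the stack is crushed (press foot over 95 N) (contact force between press and white_board above 95 N).
It fails at once if a board is lifted more than about 12 mm off its shelf (height (world z) of walnut_board above 0.054 m or height (world z) of cork_board above 0.07 m or height (world z) of white_board above 0.086 m).
It fails at once if a board falls to the table or tips over (height (world z) of any of walnut_board, cork_board, white_board below 0.03 m or angle between any of walnut_board, cork_board, white_board's own z axis and vertical above 0.6 rad).
It fails at once if the crank turns without the sleeve being held in the fingers (linear speed of sleeve above 0.03 m/s and contact force between the fingers and sleeve below 0.2 N).
It fails at once if a bystander is moved more than 20 mm (distance of any of dive_light, mask_box, fin_buckle, shell_dish, mug from where it was at the start of the episode above 0.02 m).
It also fails if it takes over 72 s, if anything falls off the work surface, if the arm or the gripper's body presses on something with over 40 N, if the wrist force passes 120 N, or if a joint passes its speed limit or range.

### The arm

A 6-joint arm with a two-finger parallel gripper is mounted at the origin on the work surface. World frame = base frame: x ahead of the robot, y to its left, z up, the work surface at z = 0. Lengths are in m, angles in rad, forces in N, time in s.
With the tool pointing down it reaches from about 0.375 to 0.9 m from the base axis. Payload 3.1 kg.
Tool frame: the origin (TCP) lies on the mounting face of the last link; the fingertips stand 182 mm ahead of it and the grasp point (between the pads) lies 164 mm ahead of it; z points along the fingers, y is the direction in which the jaws open and shut (so a half turn about z gives the same grasp; the last joint's range is limited). The gripper opens to 87 mm and grips with 3 to 60 N. Pads are 19 mm wide; open, the fingers measure 117 mm over their backs; the gripper's body (75 mm by 190 mm) begins 51 mm behind the grasp point.
Start: joints at [-1.347, 0.527, 1.433, -0, 1.181, -0.178], TCP at [0.244, -0.575, 0.405] pointing down, gripper open.
Joint ranges: [-3.08, 3.08], [-0.75, 2.2], [0.22, 2.44], [-1.43, 4.57], [0, 2.65], [-2.85, 2.85]. Speed limits (rad/s): [2.79, 2.79, 3.14, 3.14, 3.14, 3.14].

### API

Orientations are given as a unit quaternion [x, y, z, w].
In Python, from rig import robot, camera, camera_model gives the robot as it stands.
- The arm moves only by the tool drive_tool, never from a script. Its argument "plan" is a list that holds one entry, the list of rows, each a list of 6 numbers: the shift along the world's x, y, z in units of 2.5 cm (1.0 is 2.5 cm), then the turn, a rotation vector about the world's x, y, z in units of 6 degrees (1.0 is 6 degrees). A call has 1 to 8 rows; each row shifts and turns the commanded pose from where the row before left it; what a row does not reach is not made up. A row lasts 1/8 s, in which the tool goes at most 62.5 mm and 10.7 degrees, less where a joint would pass 70% of its speed; a pose out of reach is approached as far as the arm can. A call with a number of a shift or a turn outside -1 to 1 is refused whole. A call with a gripper value outside its range is refused whole. "grip" is the closure, from 0 (fully open) to 1 (shut), set as the call begins (left out, the last holds). The fingers move at their own pace and stop on an object; "force" is the grip in N (left out, the last holds). Time passes only in rows, so rows that do not move let the fingers close. It gives the time, the measured TCP pose, the force and the opening at its end, in the units of the state.
- robot.get_obs(): the state, without advancing time (a new reading comes with each control period).
- camera(name): name is "scene" or "side" or "wrist"; returns the picture (420x560x3 uint8, red, green, blue); there is no depth.
- camera_model(name): a dict with "K" (3x3 intrinsics, pixels), "k1" (the pictures are not rectified: a ray, as slopes to the right and down, at radius r is drawn at 1 + k1 r^2 times it, then the intrinsics apply), "world_to_cam" (4x4, takes a point from world to camera coordinates); the wrist camera has in their place "tool_from_camera" (4x4, takes a point from camera to tool coordinates, whose origin is the TCP and whose axes are the flange's). Camera axes: x right, y up, looking along -z (the intrinsics and any distortion apply to the point x, -y, -z); pixel columns grow to the right and rows downward; lengths in m; the calibration is good to about 2 mm. A picture is of the moment at which its call begins: read the wrist's pose just before it. camera_model takes no time and is no camera call.
- robot.hand_in(): hands the job in, once; it reports no verdict.
The state is a dict: "time": time; "q": joint angles; "joint_velocities": joint speeds; "joint_torque": joint torques, N m; "position": TCP position; "tool_rot": TCP orientation; "ft_force": force on the tool from outside, world axes, zero at the start; "moment": the same for the moment, N m; "grip_width": finger opening in m.
Only numpy, scipy, OpenCV 4.12 (cv2) and the standard library are available. Lean on these libraries where they do the work, as an engineer would, in place of code of your own. Each camera call takes 0.05 s, during which the arm holds its last target.

## Working session

There is one attempt and no reset: what is moved stays moved. The work goes in short steps, Python scripts to look and compute and a tool call to move; the robot and the scene stay as the last step left them, time stands still between calls to the robot, and variables do not carry over. Pictures are saved under pics/ and viewed, and the job is handed in when it is done.

Besides the shell and the picture viewer there is one more tool, called by a JSON object that holds its "name" and its "arguments". drive_tool: Moves the arm, as the interface text tells. Shifts and turns lie within -1 to 1; 1 stands for 2.5 cm of shift or 6 degrees of turn. Its arguments: {"type":"object","properties":{"plan":{"type":"array","items":{"type":"array","items":{"type":"array","items":{"type":"number","minimum":-1,"maximum":1}}}},"grip":{"type":"number"},"force":{"type":"number"}},"required":["plan"]}

```bash
ls; mkdir -p pics; python3 - <<'E'
from rig import robot,camera,camera_model
import cv2
print(robot.get_obs())
for n in ["scene","side","wrist"]:
    im=camera(n); cv2.imwrite(f"pics/{n}0.png",im[:,:,::-1]); print(n,camera_model(n))
E
```

```text
pics
{'time': 0.0, 'q': array([-1.34748826e+00,  5.28471843e-01,  1.43389746e+00, -3.80315640e-05,
        1.18143662e+00, -1.78505702e-01]), 'joint_velocities': array([-0.00306116, -0.00052082, -0.00053733,  0.00052643,  0.00014443,
       -0.00242007]), 'joint_torque': array([-5.29812842e-04, -4.40039062e+01, -1.76592278e+01,  6.31661760e-02,
        5.79477358e-02, -1.60171389e-04]), 'position': array([ 0.24437177, -0.57486799,  0.40376927]), 'tool_rot': array([ 9.79883960e-01,  1.99565027e-01, -4.23679137e-05, -1.10596209e-03]), 'ft_force': array([0.77694389, 0.41162641, 0.75316858]), 'moment': array([0.05973628, 0.00630135, 0.0478018 ]), 'grip_width': 0.08675545861911131}
scene {'K': array([[440.16219479,   0.        , 277.86255169],
       [  0.        , 440.16219479, 209.4253138 ],
       [  0.        ,   0.        ,   1.        ]]), 'k1': -0.03565917044556382, 'world_to_cam': array([[-0.07817039,  0.99693789, -0.00205924,  0.04812986],
       [-0.83956135, -0.06471626,  0.53939647,  0.35008021],
       [ 0.53761151,  0.04389369,  0.84204941, -1.63008343],
       [ 0.        ,
[... 355 characters left out ...]
763, -0.23304831],
       [-0.40376754,  0.58627793,  0.70231757, -1.05033509],
       [ 0.        ,  0.        ,  0.        ,  1.        ]])}
wrist {'K': array([[332.99977114,   0.        , 288.31212213],
       [  0.        , 332.99977114, 203.82512539],
       [  0.        ,   0.        ,   1.        ]]), 'k1': -0.024702597901293137, 'tool_from_camera': array([[-6.42663033e-05,  9.62877321e-01,  2.69939366e-01,
         7.46750409e-02],
       [ 9.99999930e-01,  1.61451623e-04, -3.37823300e-04,
        -1.43796783e-03],
       [-3.68864542e-04,  2.69939325e-01, -9.62877263e-01,
         1.99841887e-02],
       [ 0.00000000e+00,  0.00000000e+00,  0.00000000e+00,
         1.00000000e+00]])}
```

View pics/scene0.png

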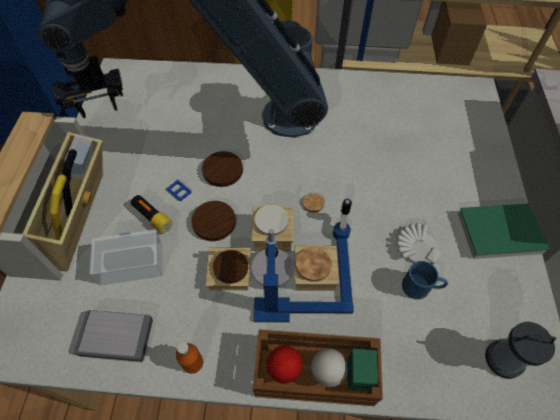

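View pics/side0.png

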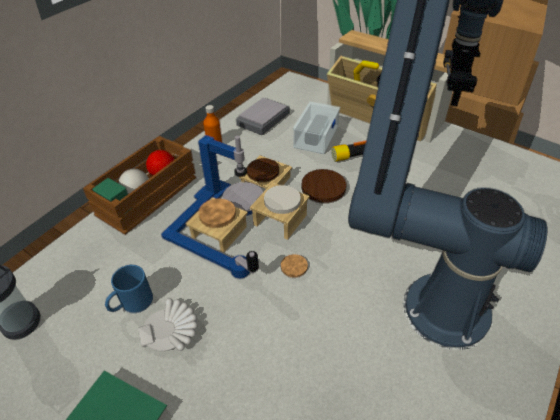

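View pics/wrist0.png

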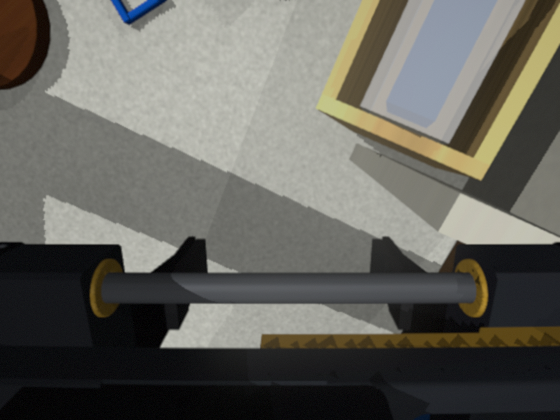

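```bash
cat > h.py <<'E'
import numpy as np,cv2
from scipy.spatial.transform import Rotation as Ro
from rig import robot,camera,camera_model
def model(n,obs=None):
    m=camera_model(n)
    if n!='wrist':
        T=np.linalg.inv(m['world_to_cam'])
    else:
        T=np.eye(4);T[:3,:3]=Ro.from_quat(obs['tool_rot']).as_matrix();T[:3,3]=obs['position'];T=T@m['tool_from_camera']
    return m['K'],m['k1'],T
def ray(M,uv):
    K,k1,T=M
    D=np.array([k1,0,0,0.])
    p=cv2.undistortPoints(np.array(uv,float).reshape(-1,1,2),K,D).reshape(-1,2)
    d=np.c_[p[:,0],-p[:,1],-np.ones(len(p))]@T[:3,:3].T
    return T[:3,3],d
def plane(M,uv,z):
    o,d=ray(M,uv); return o+d*((z-o[2])/d[:,2])[:,None]
def proj(M,P):
    K,k1,T=M
    P=np.atleast_2d(P);c=(P-T[:3,3])@T[:3,:3]
    x=np.c_[c[:,0]/-c[:,2],c[:,1]/c[:,2]]
    r2=(x**2).sum(1,keepdims=True);x=x*(1+k1*r2)
    return np.c_[x[:,0]*K[0,0]+K[0,2],x[:,1]*K[1,1]+K[1,2]]
def snap(n,tag):
    o=robot.get_obs();im=camera(n)[:,:,::-1].copy();cv2.imwrite(f"pics/{tag}.png",im);
    np.savez(f"pics/{tag}.npz",p=o['position'],q=o['tool_rot'])
    return im,o
def load(n,tag):
    im=cv2.imread(f"pics/{tag}.png")
    o=None
    if n=='wrist':
        z=np.load(f"pics/{tag}.npz");o=dict(position=z['p'],tool_rot=z['q'])
    return im,model(n,o)
E
python3 - <<'E'
from h import *
im,M=load('scene','scene0')
for nm,uv,z in [('walnut?',(231,266),.058),('white',(272,221),.09),('cork',(314,264),.074),('plate',(271,268),.04),('sleeve top',(347,204),.105),('post',(341,230),.04),('w2',(222,168),.016),('w3',(214,220),.016),('smallcork',(313,202),.016),('mug',(421,280),.045),('dish',(418,240),.02),('buckle',(179,190),.012),('light',(150,213),.03),('box',(127,257),.04)]:
    print(nm,plane(M,[uv],z).round(4))
c=cv2.resize(im[150:330,180:380],None,fx=4,fy=3.3,interpolation=cv2.INTER_CUBIC); c=cv2.resize(im[150:330,180:380],(660,594),interpolation=cv2.INTER_CUBIC);cv2.imwrite('pics/c0.png',c)
E
```

```text
walnut? [[ 0.6535 -0.129   0.058 ]]
white [[ 0.5167 -0.0246  0.09  ]]
cork [[0.6371 0.1024 0.074 ]]
plate [[ 0.6426 -0.0174  0.04  ]]
sleeve top [[0.4508 0.1909 0.105 ]]
post [[0.5022 0.181  0.04  ]]
w2 [[ 0.2781 -0.2146  0.016 ]]
w3 [[ 0.4825 -0.2094  0.016 ]]
smallcork [[0.3918 0.0948 0.016 ]]
mug [[0.6498 0.4043 0.045 ]]
dish [[0.5076 0.4154 0.02  ]]
buckle [[ 0.3756 -0.3423  0.012 ]]
light [[ 0.481  -0.4092  0.03  ]]
box [[ 0.6408 -0.437   0.04  ]]
```

View pics/c0.png

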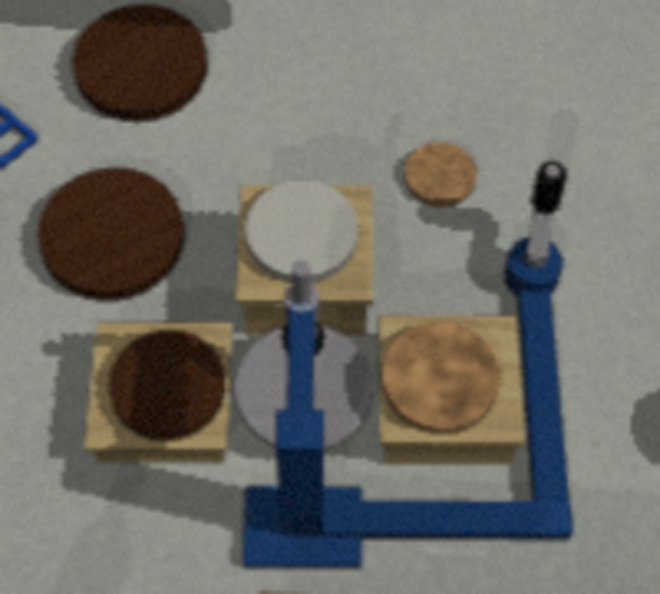

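{"name": "drive_tool", "arguments": {"plan": [[[0.84, 1, 0.12, 0, 0, 0.7], [0.84, 1, 0.12, 0, 0, 0.7], [0.84, 1, 0.12, 0, 0, 0.7], [0.84, 1, 0.12, 0, 0, 0.7], [0.84, 1, 0.12, 0, 0, 0.7], [0.84, 1, 0.12, 0, 0, 0.7], [0.84, 1, 0.12, 0, 0, 0.7], [0.84, 1, 0.12, 0, 0, 0.7]]], "grip": 0}}

```text
time: 1.15
position: [0.413, -0.3742, 0.4286]
tool_rot: [0.88, 0.475, -0.0, -0.0]
ft_force: [0.1, 0.1, -0.6]
grip_width: 0.0869
```

{"name": "drive_tool", "arguments": {"plan": [[[0.84, 1, 0.12, 0, 0, 0.7], [0.84, 1, 0.12, 0, 0, 0.7], [0.84, 1, 0.12, 0, 0, 0.7], [0.84, 1, 0.12, 0, 0, 0.7], [0.84, 1, 0.12, 0, 0, 0.7], [0.84, 1, 0.12, 0, 0, 0.7], [0.84, 1, 0.12, 0, 0, 0.7], [0.5, 0, 0, 0, 0, 0.7]]]}}

```text
time: 2.15
position: [0.5727, -0.1981, 0.4497]
tool_rot: [0.704, 0.71, 0.0, -0.0]
ft_force: [-0.4, 0.0, -0.0]
grip_width: 0.0867
```

```bash
python3 - <<'E'
from h import *
im,o=snap('wrist','w1')
print(o['position'],Ro.from_quat(o['tool_rot']).as_matrix().round(3),o['q'],o['time'],o['joint_velocities'].round(3))
E
```

```text
[ 0.572703   -0.19811992  0.44969688] [[-0.009  1.    -0.   ]
 [ 1.     0.009  0.001]
 [ 0.001 -0.    -1.   ]] [-5.17368473e-01  4.55069873e-01  1.42942055e+00  5.55671664e-04
  1.25774038e+00 -5.26585330e-01] 2.15 [ 0.06   0.142 -0.241 -0.021  0.096 -0.505]
```

View pics/w1.png

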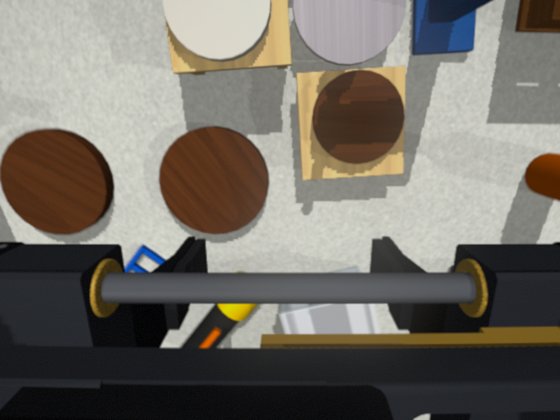

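{"name": "drive_tool", "arguments": {"plan": [[[0.3, 1, 0, 0, 0, 0], [0.3, 1, 0, 0, 0, 0], [0.3, 1, 0, 0, 0, 0], [0.3, 1, 0, 0, 0, 0], [0, 0, 0, 0, 0, 0], [0, 0, 0, 0, 0, 0]]]}}

```text
time: 2.95
position: [0.6017, -0.1008, 0.4495]
tool_rot: [0.706, 0.708, -0.0, -0.0]
ft_force: [0.3, -0.1, -0.9]
grip_width: 0.0872
```

```bash
python3 - <<'E'
from h import *
im,o=snap('wrist','w2')
print(o['position'],o['joint_velocities'].round(3))
E
```

```text
[ 0.60165514 -0.10081058  0.44952668] [-0.012 -0.001 -0.003  0.003  0.001  0.001]
```

View pics/w2.png

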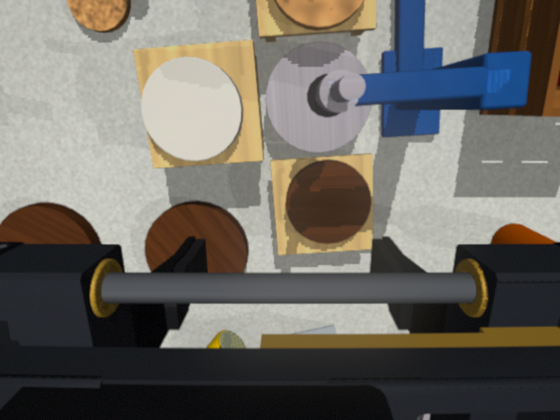

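```bash
cat >> h.py <<'E'
from scipy.optimize import least_squares
def circ(P,w=None):
    f=lambda p:np.hypot(P[:,0]-p[0],P[:,1]-p[1])-p[2]
    r=least_squares(f,[*P[:,:2].mean(0),.05],loss='soft_l1',f_scale=.001)
    return r.x,np.sqrt(np.mean(f(r.x)**2))
def hsv(im): return cv2.cvtColor(im,cv2.COLOR_BGR2HSV)
def bigc(mask,near=None):
    mask=cv2.morphologyEx(mask,cv2.MORPH_OPEN,np.ones((3,3),np.uint8))
    cs,_=cv2.findContours(mask,cv2.RETR_EXTERNAL,cv2.CHAIN_APPROX_NONE)
    if near is not None:
        cs=[c for c in cs if cv2.contourArea(c)>300 and cv2.pointPolygonTest(c,near,True)>-12]
    return max(cs,key=cv2.contourArea)[:,0,:].astype(float)
E
python3 - <<'E'
from h import *
im,M=load('wrist','w2')
H=hsv(im)
for p in [(330,200),(190,110),(290,120),(300,8),(260,160),(280,230),(360,230),(250,60),(345,100)]: print(p,H[p[1],p[0]])
E
```

```text
(330, 200) [ 13 135  64]
(190, 110) [ 22  21 215]
(290, 120) [160   9 169]
(300, 8) [ 15 139 180]
(260, 160) [ 21  96 178]
(280, 230) [ 19 113 213]
(360, 230) [ 19 112 128]
(250, 60) [ 19 112 207]
(345, 100) [140  10  77]
```

```bash
python3 - <<'E'
from h import *
for tag in ['w1','w2']:
    im,M=load('wrist',tag)
    H=hsv(im).astype(int); h,s,v=H[...,0],H[...,1],H[...,2]
    ys,xs=np.mgrid[:420,:560]
    vis=im.copy()
    def fit(name,mask,near,z):
        try: c=bigc((mask&(ys<238)).astype(np.uint8)*255,near)
        except Exception as e: print(tag,name,'none');return
        ok=(c[:,1]>2)&(c[:,1]<234)&(c[:,0]>2)
        c=c[ok]
        x,e=circ(plane(M,c,z)); print(tag,name,len(c),x.round(4),'rms',e.round(5))
        for q in c: vis[int(q[1]),int(q[0])]=(0,255,0)
    wn=(330,200) if tag=='w2' else (358,117)
    fit('walnut',(v<100)&(s>90)&(h<18),wn,.058)
    wh=(190,110) if tag=='w2' else (217,10)
    fit('white',(s<50)&(v>185),wh,.09)
    pl=(290,120) if tag=='w2' else (349,15)
    fit('plate',((h>130)|(h<5))&(s<40)&(v>60)&(v<200),pl,.04)
    cv2.imwrite(f'pics/{tag}m.png',vis)
E
```

```text
w1 walnut 259 [ 0.6476 -0.1294  0.0485] rms 0.00044
w1 white 311 [0.4954 0.0021 0.0738] rms 0.00867
w1 plate 168 [ 0.6346 -0.0137  0.0587] rms 0.00034
w2 walnut 184 [ 0.6476 -0.1288  0.0487] rms 0.00067
w2 white 390 [ 0.5034 -0.0247  0.0496] rms 0.00781
w2 plate 379 [ 0.6332 -0.0132  0.0577] rms 0.01082
```

View pics/w2m.png

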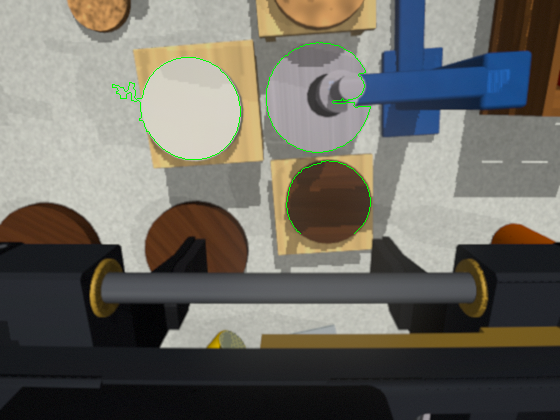

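```bash
python3 - <<'E'
from h import *
im,M=load('wrist','w2')
H=hsv(im).astype(int); h,s,v=H[...,0],H[...,1],H[...,2]
ys,xs=np.mgrid[:420,:560]
c=bigc(((((h>130)|(h<5))&(s<40)&(v>60)&(v<200)&(ys<238)).astype(np.uint8)*255),(290,120))
P=plane(M,c,.04)
for i in range(5):
    x,e=circ(P); d=abs(np.hypot(*(P[:,:2]-x[:2]).T)-x[2]); P=P[d<max(.0015,1.5*np.median(d))]
print('plate',x,e,len(P))
c=bigc(((s<50)&(v>185)&(ys<238)).astype(np.uint8)*255,(190,110)); P=plane(M,c,.09)
for i in range(5):
    x,e=circ(P); d=abs(np.hypot(*(P[:,:2]-x[:2]).T)-x[2]); P=P[d<max(.0015,1.5*np.median(d))]
print('white',x,e,len(P))
# shelves: fill mask incl boards
wood=((h>13)&(h<26)&(s>60)&(v>90))
def quad(near,z,extra):
    m=((wood|extra)&(ys<262)).astype(np.uint8)*255
    m=cv2.morphologyEx(m,cv2.MORPH_CLOSE,np.ones((5,5),np.uint8)); m=cv2.morphologyEx(m,cv2.MORPH_OPEN,np.ones((9,9),np.uint8))
    n,l=cv2.connectedComponents(m); m=(l==l[near[1],near[0]]).astype(np.uint8)
    cs,_=cv2.findContours(m,cv2.RETR_EXTERNAL,cv2.CHAIN_APPROX_NONE); c=max(cs,key=cv2.contourArea)
    P=plane(M,c[:,0].astype(float),z)[:,:2]
    r=cv2.minAreaRect((P*1000).astype(np.float32)); print(near,r)
    cv2.drawContours(im,[c],-1,(0,0,255),1)
bx=(np.hypot(xs-329,ys-201)<43)
quad((330,200),.042,bx)
quad((190,110),.074,np.hypot(xs-190,ys-108)<52)
cv2.imwrite('pics/w2n.png',im)
E
```

```text
plate [ 0.63480969 -0.01311308  0.05864366] 0.0003795570005079284 222
white [ 0.50461025 -0.02497646  0.04891222] 0.0003868420301421128 232
(330, 200) ((643.4368286132812, -136.91363525390625), (119.55138397216797, 121.55331420898438), 4.056601524353027)
(190, 110) ((508.6364440917969, -22.038101196289062), (126.36822509765625, 119.88008880615234), 4.048094272613525)
```

View pics/w2n.png

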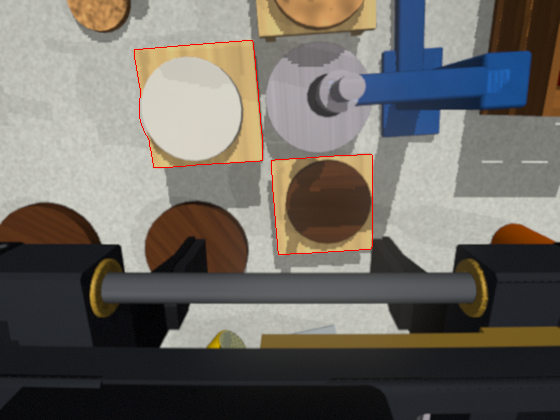

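{"name": "drive_tool", "arguments": {"plan": [[[0.35, -0.93, -0.8, 0, 0, 1], [0.35, -0.93, -0.8, 0.8, 0.088, 0], [0.35, -0.93, -0.8, 0.8, 0.088, 0], [0.35, -0.93, -0.8, 0.8, 0.088, 0], [0.35, -0.93, -0.8, 0.8, 0.088, 0], [0.35, -0.93, -0.8, 0.8, 0.088, 0], [0.35, -0.93, -0.8, 0, 0, 0], [0, 0, 0, 0, 0, 0]]], "grip": 0.31}}

```text
time: 4.0
position: [0.6623, -0.2659, 0.3072]
tool_rot: [0.654, 0.726, 0.139, -0.157]
ft_force: [1.3, -0.0, 0.1]
grip_width: 0.06
```

```bash
cat >> h.py <<'E'
def st():
    o=robot.get_obs();R=Ro.from_quat(o['tool_rot']).as_matrix()
    T=o['position']+.182*R[:,2]
    print('t',round(o['time'],2),'tcp',o['position'].round(4),'tip',T.round(4),'zax',R[:,2].round(3),'xhead',np.degrees(np.arctan2(R[1,0],R[0,0])).round(2),'F',o['ft_force'].round(1),'w',round(o['grip_width'],4),'q6',o['q'][5].round(2))
    return o,R,T
E
python3 -c "
from h import *
st()"
```

```text
t 4.0 tcp [ 0.6623 -0.2659  0.3072] tip [ 0.654  -0.1917  0.1412] zax [-0.046  0.408 -0.912] xhead 95.92 F [ 1.3 -0.   0.1] w 0.06 q6 -0.79
```

{"name": "drive_tool", "arguments": {"plan": [[[0, 0, -0.9, 0, 0, 0], [0, 0, -0.9, 0, 0, 0], [0, 0, -0.9, 0, 0, 0], [0, 0, -0.75, 0, 0, 0], [0, 0, 0, 0, 0, 0]]]}}

```text
time: 4.62
position: [0.6626, -0.2622, 0.2209]
tool_rot: [0.653, 0.728, 0.139, -0.158]
ft_force: [-0.2, 0.5, 0.7]
grip_width: 0.0601
```

```bash
python3 -c "
from h import *
st()
snap('wrist','w3');snap('side','s3')"
```

```text
t 4.62 tcp [ 0.6626 -0.2622  0.2209] tip [ 0.6538 -0.1878  0.0551] zax [-0.048  0.409 -0.911] xhead 96.15 F [-0.2  0.5  0.7] w 0.0601 q6 -0.83
```

View pics/w3.png

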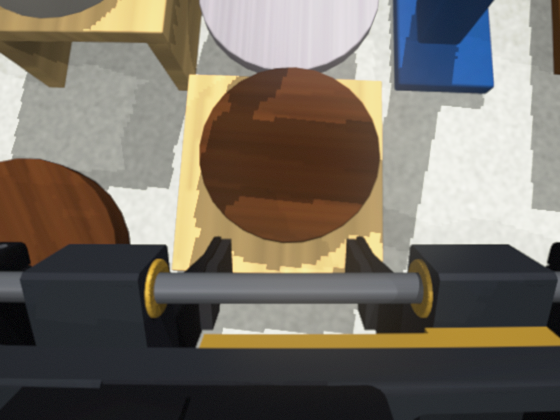

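View pics/s3.png

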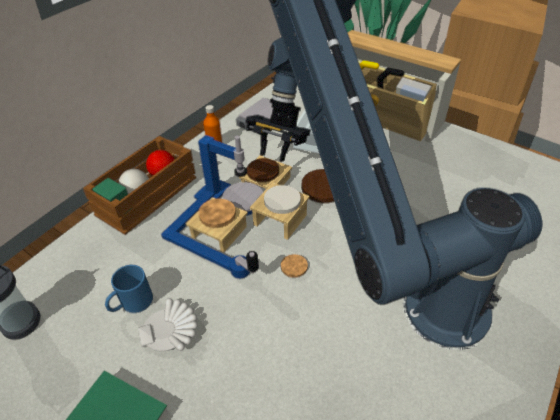

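{"name": "drive_tool", "arguments": {"plan": [[[0, 0, -0.26, 0, 0, 0], [-0.05, 0.45, 0, 0, 0, 0], [-0.05, 0.45, 0, 0, 0, 0], [-0.05, 0.45, 0, 0, 0, 0], [-0.05, 0.45, 0, 0, 0, 0], [-0.05, 0.45, 0, 0, 0, 0], [-0.05, 0.45, 0, 0, 0, 0], [-0.05, 0.45, 0, 0, 0, 0]]]}}

```text
time: 5.72
position: [0.6545, -0.1836, 0.2173]
tool_rot: [0.653, 0.728, 0.14, -0.155]
ft_force: [0.4, -0.9, -0.3]
grip_width: 0.0601
```

{"name": "drive_tool", "arguments": {"plan": [[[-0.04, 0.35, 0, 0, 0, 0], [-0.04, 0.35, 0, 0, 0, 0], [-0.04, 0.35, 0, 0, 0, 0], [-0.04, 0.35, 0, 0, 0, 0], [0, 0, 0, 0, 0, 0]]]}}

```text
time: 6.35
position: [0.6503, -0.1482, 0.217]
tool_rot: [0.653, 0.728, 0.14, -0.156]
ft_force: [0.3, 0.3, 0.4]
grip_width: 0.0604
```

```bash
python3 -c "
from h import *
st()
snap('wrist','w4');snap('side','s4');snap('scene','c4')"
```

```text
t 6.35 tcp [ 0.6503 -0.1482  0.217 ] tip [ 0.642  -0.0741  0.051 ] zax [-0.046  0.407 -0.912] xhead 96.25 F [0.3 0.3 0.4] w 0.0604 q6 -0.77
```

View pics/w4.png

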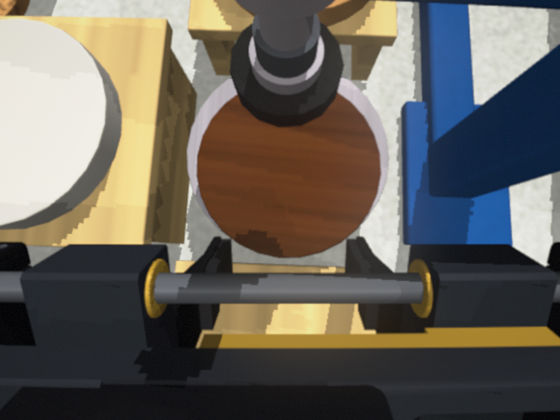

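View pics/s4.png

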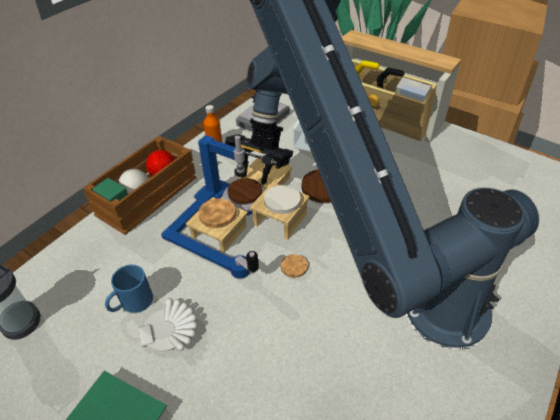

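```bash
cat >> h.py <<'E'
def rcirc(P,r=None,n=6):
    P=P[:,:2]
    for i in range(n):
        if r: 
            f=lambda p:np.hypot(P[:,0]-p[0],P[:,1]-p[1])-r
            x=least_squares(f,P.mean(0) if i==0 else x[:2],loss='soft_l1',f_scale=.001).x; x=np.r_[x,r]
        else: x,_=circ(P)
        d=abs(np.hypot(*(P-x[:2]).T)-x[2]); P=P[d<max(.0012,1.5*np.median(d))]
    d=np.hypot(*(P-x[:2]).T)-x[2]
    return x.round(4),len(P),np.sqrt(np.mean(d**2)).round(5)
E
python3 - <<'E'
from h import *
im,M=load('wrist','w4')
H=hsv(im).astype(int); h,s,v=H[...,0],H[...,1],H[...,2]
ys,xs=np.mgrid[:420,:560]
m=((s>110)&(h<16)&(v<170)&(ys<262)).astype(np.uint8)*255
c=bigc(m,(290,190))
vis=im.copy()
for q in c: vis[int(q[1]),int(q[0])]=(0,255,0)
c=c[(c[:,1]>125)]
print('walnut',rcirc(plane(M,c,.056)),rcirc(plane(M,c,.056),.0495))
p=((s<35)&((h>120)|(h<8))&(ys<262)&(xs>180)&(xs<400)).astype(np.uint8)*255
c=bigc(p|m,(195,170))
c=c[((c[:,0]<235)|(c[:,0]>350))&(c[:,1]>60)&(c[:,1]<225)]
for q in c: vis[int(q[1]),int(q[0])]=(255,0,255)
print('plate',rcirc(plane(M,c,.04)),rcirc(plane(M,c,.04),.059))
cv2.imwrite('pics/w4m.png',vis)
E
```

```text
walnut (array([ 0.6367, -0.0245,  0.0484]), 339, np.float64(0.00018)) (array([ 0.6365, -0.0232,  0.0495]), 275, np.float64(0.00054))
plate (array([ 0.6349, -0.0127,  0.0589]), 293, np.float64(0.00035)) (array([ 0.6349, -0.0128,  0.059 ]), 287, np.float64(0.00033))
```

View pics/w4m.png

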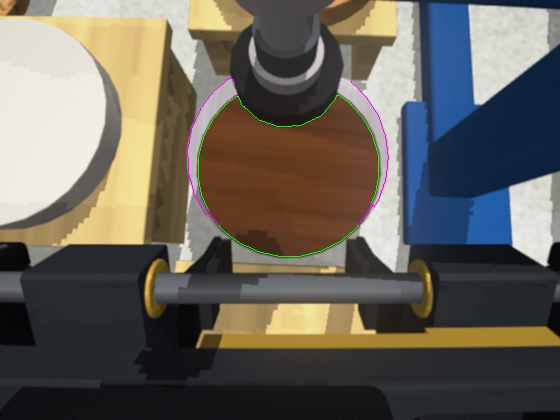

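{"name": "drive_tool", "arguments": {"plan": [[[-0.02, 0.15, 0, 0, 0, 0], [-0.02, 0.15, 0, 0, 0, 0], [-0.02, 0.14, 0, 0, 0, 0], [0, 0, 0, 0, 0, 0]]]}}

```text
time: 7.0
position: [0.6489, -0.1378, 0.217]
tool_rot: [0.653, 0.728, 0.14, -0.156]
ft_force: [1.5, -1.0, -0.3]
grip_width: 0.0602
```

```bash
cat > wal.py <<'E'
import sys
from h import *
tag,z,cx,cy,y0=sys.argv[1],float(sys.argv[2]),int(sys.argv[3]),int(sys.argv[4]),int(sys.argv[5])
st(); snap('wrist',tag)
im,M=load('wrist',tag)
H=hsv(im).astype(int); h,s,v=H[...,0],H[...,1],H[...,2]
ys,xs=np.mgrid[:420,:560]
m=((s>110)&(h<16)&(v<170)&(ys<262)).astype(np.uint8)*255
c=bigc(m,(cx,cy)); c=c[(c[:,1]>y0)]
print(rcirc(plane(M,c,z)),rcirc(plane(M,c,z),.049))
E
python3 wal.py w5 .056 290 200 125
```

```text
t 7.0 tcp [ 0.6489 -0.1378  0.217 ] tip [ 0.6407 -0.0637  0.051 ] zax [-0.045  0.407 -0.912] xhead 96.23 F [ 1.5 -1.  -0.3] w 0.0602 q6 -0.76
(array([ 0.6356, -0.0148,  0.0485]), 270, np.float64(0.00018)) (array([ 0.6356, -0.0142,  0.049 ]), 342, np.float64(0.00043))
```

View pics/w5.png

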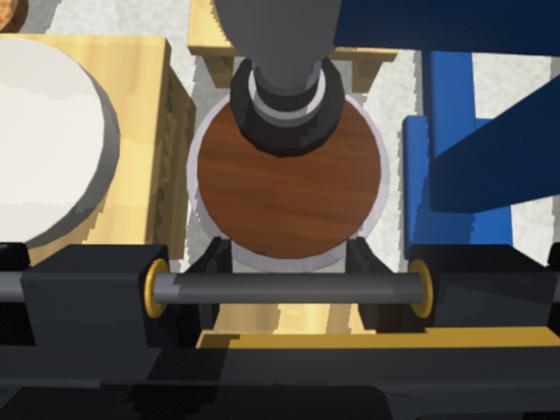

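{"name": "drive_tool", "arguments": {"plan": [[[-0.01, 0.09, 0, 0, 0, 0], [0, 0, 0, 0, 0, 0], [0.04, -0.4, 0, 0, 0, 0], [0.1, -0.9, 0, 0, 0, 0], [0, -0.6, 0.8, -0.8, -0.09, 0], [0, 0, 1, -0.8, -0.09, 0], [0, 0, 1, -0.8, -0.09, 0], [0, 0, 1, -0.8, -0.09, 0]]]}}

```text
time: 8.05
position: [0.6522, -0.1854, 0.3128]
tool_rot: [0.668, 0.743, 0.027, -0.03]
ft_force: [0.2, -0.5, -0.2]
grip_width: 0.0599
```

{"name": "drive_tool", "arguments": {"plan": [[[0, 0.2, 1, -0.8, -0.09, 0], [0, 0.5, 1, 0, 0, 0], [0, 1, 1, 0, 0, 0], [0, 1, 1, 0, 0, 0], [0, 1, 1, 0, 0, -0.3], [0, 1, 1, 0, 0, 0], [0, 1, 0, 0, 0, 0], [0, 0, 0, 0, 0, 0]]]}}

```text
time: 9.05
position: [0.6523, -0.0408, 0.4625]
tool_rot: [0.679, 0.734, 0.0, 0.001]
ft_force: [-0.5, 0.9, -0.3]
grip_width: 0.06
```

```bash
python3 wal.py w6 .056 320 110 5
```

```text
t 9.05 tcp [ 0.6523 -0.0408  0.4625] tip [ 0.6525 -0.0409  0.2805] zax [ 0.001 -0.    -1.   ] xhead 94.5 F [-0.5  0.9 -0.3] w 0.06 q6 -0.31Traceback (most recent call last):
  File "wal.py", line 9, in <module>
    c=bigc(m,(cx,cy)); c=c[(c[:,1]>y0)]
  File "h.py", line 46, in bigc
    return max(cs,key=cv2.contourArea)[:,0,:].astype(float)
           ~~~^^^^^^^^^^^^^^^^^^^^^^^^
ValueError: max() iterable argument is empty
```

View pics/w6.png

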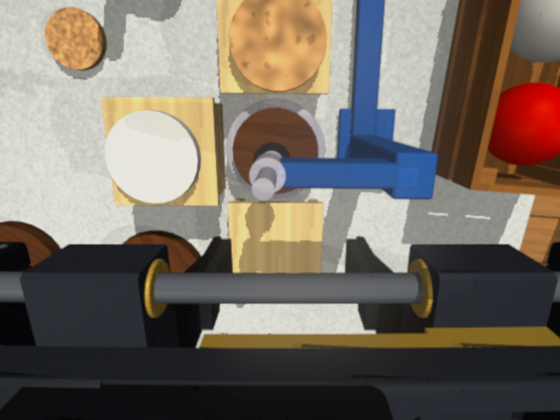

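```bash
python3 - <<'E'
from h import *
im,M=load('wrist','w6')
H=hsv(im).astype(int); h,s,v=H[...,0],H[...,1],H[...,2]
ys,xs=np.mgrid[:420,:560]
for p in [(235,130),(255,130),(262,60),(225,60),(320,20),(305,60)]: print(p,H[p[1],p[0]])
vis=im.copy()
def go(n,m,near,z,f=lambda c:c[:,1]>3,close=None):
    m=m.astype(np.uint8)*255
    if close: m=cv2.morphologyEx(m,cv2.MORPH_CLOSE,np.ones((close,close),np.uint8))
    c=bigc(m,near);c=c[f(c)]
    for q in c: vis[int(q[1]),int(q[0])]=(0,255,0)
    print(n,rcirc(plane(M,c,z)))
go('walnut',(s>90)&(h<18)&(v<130)&(ys<200),(250,130),.056,lambda c:(c[:,1]<150)|((c[:,1]>150)&(c[:,0]<250)))
go('cork',(h<17)&(s>100)&(v>90)&(ys<95)&(xs>215)&(xs<345),(278,40),.074,close=5)
pl=((s<40)&((h>120)|(h<8))&(v<190)&(xs>222)&(xs<330)&(ys>96)&(ys<200))
pl=pl|((s>90)&(h<18)&(v<130)&(ys<200)&(ys>96)&(xs>225)&(xs<325))
go('plate',pl,(233,145),.04,lambda c:c[:,1]<155,5)
go('white',(s<50)&(v>185)&(ys<210)&(xs<200),(150,155),.09)
cv2.imwrite('pics/w6m.png',vis)
E
```

```text
(235, 130) [156   7 178]
(255, 130) [ 11 144  94]
(262, 60) [ 16 137 221]
(225, 60) [ 20 111 225]
(320, 20) [ 15 135 202]
(305, 60) [ 16 136 214]
walnut (array([ 0.6353, -0.0121,  0.0477]), 139, np.float64(0.00036))
cork (array([0.6308, 0.1022, 0.0485]), 181, np.float64(0.00032))
plate (array([ 0.6351, -0.0132,  0.0589]), 156, np.float64(0.00044))
white (array([0.4475, 0.0129, 0.0997]), 149, np.float64(0.00122))
```

View pics/w6m.png

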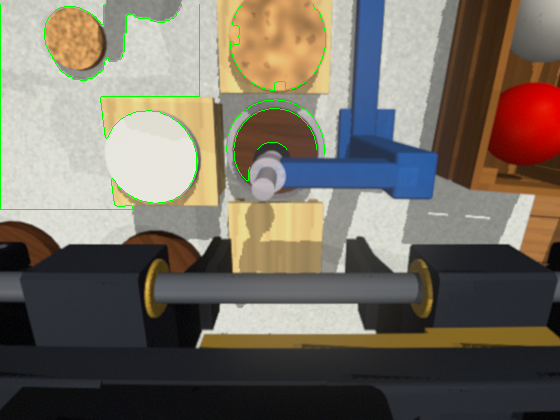

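{"name": "drive_tool", "arguments": {"plan": [[[0, 1, 0.2, 0, 0, -0.42], [-0.2, 1, 0, 0, 0, 0], [-0.2, 1, 0, 0, 0, 0], [-0.2, 1, 0, -0.8, -0.03, 0], [-0.2, 1, 0, -0.8, -0.03, 0], [-0.2, 1, 0, -0.8, -0.03, 0], [-0.05, 1, -0.8, -0.8, -0.03, 0], [0, 1, -0.8, -0.8, -0.03, 0]]]}}

```text
time: 10.1
position: [0.6256, 0.1596, 0.4265]
tool_rot: [0.68, 0.703, -0.145, 0.152]
ft_force: [0.8, -0.2, -0.3]
grip_width: 0.0599
```

{"name": "drive_tool", "arguments": {"plan": [[[0, 1, -0.9, 0, 0, 0], [0, 1, -0.9, 0, 0, 0], [0, 1, -0.9, 0, 0, 0], [0, 0.2, -0.9, 0, 0, 0], [0, 0, -0.9, 0, 0, 0], [0, 0, 0, 0, 0, 0], [0, 0, 0, 0, 0, 0]]]}}

```text
time: 10.98
position: [0.6264, 0.2384, 0.315]
tool_rot: [0.68, 0.703, -0.144, 0.151]
ft_force: [0.2, -0.2, -0.2]
grip_width: 0.0602
```

```bash
python3 -c "
from h import *
st()
snap('wrist','w7');snap('side','s7');snap('scene','c7')"
```

```text
t 10.97 tcp [0.6264 0.2384 0.315 ] tip [0.6294 0.1643 0.1488] zax [ 0.017 -0.407 -0.913] xhead 91.85 F [ 0.2 -0.2 -0.2] w 0.0602 q6 0.42
```

View pics/w7.png

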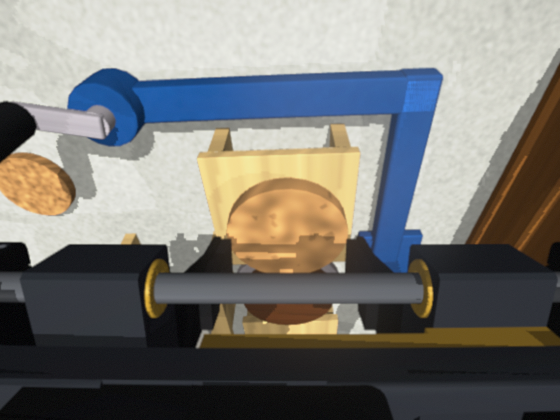

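View pics/s7.png

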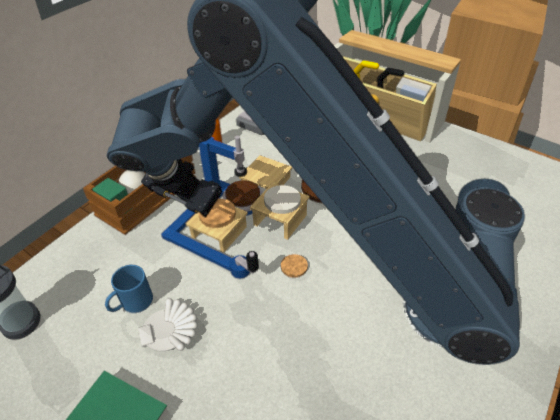

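View pics/c7.png

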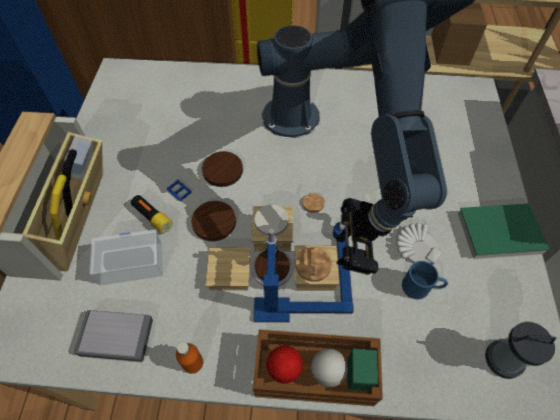

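{"name": "drive_tool", "arguments": {"plan": [[[0, 0.05, -0.84, 0, 0, 0], [0, 0, -0.84, 0, 0, 0], [0, 0, -0.84, 0, 0, 0], [0, 0, -0.75, 0, 0, 0], [0, 0, 0, 0, 0, 0], [0, 0, 0, 0, 0, 0]]]}}

```text
time: 11.88
position: [0.6262, 0.2404, 0.2328]
tool_rot: [0.68, 0.703, -0.144, 0.151]
ft_force: [0.4, -0.0, 0.2]
grip_width: 0.0603
```

```bash
python3 -c "
from h import *
st()
snap('wrist','w8')"
```

```text
t 11.88 tcp [0.6262 0.2404 0.2328] tip [0.6293 0.1664 0.0666] zax [ 0.017 -0.407 -0.913] xhead 91.89 F [ 0.4 -0.   0.2] w 0.0603 q6 0.49
```

View pics/w8.png

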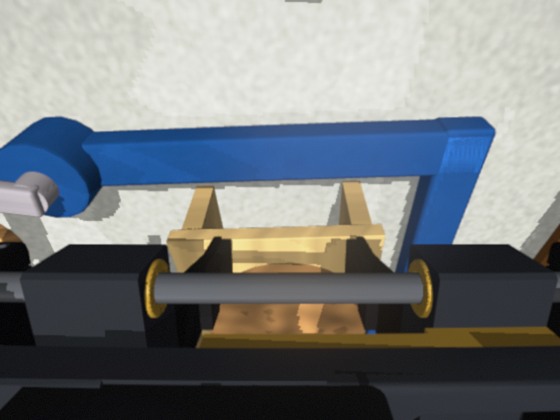

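{"name": "drive_tool", "arguments": {"plan": [[[0.01, -0.45, 0, 0, 0, 0], [0.01, -0.45, 0, 0, 0, 0], [0.01, -0.45, 0, 0, 0, 0], [0.01, -0.45, 0, 0, 0, 0], [0.01, -0.45, 0, 0, 0, 0], [0.01, -0.45, 0, 0, 0, 0], [0.02, -0.45, 0, 0, 0, 0], [0.02, -0.45, 0, 0, 0, 0]]]}}

```text
time: 12.92
position: [0.6284, 0.1495, 0.2326]
tool_rot: [0.68, 0.703, -0.144, 0.15]
ft_force: [0.7, 1.2, 0.4]
grip_width: 0.0602
```

{"name": "drive_tool", "arguments": {"plan": [[[0.02, -0.37, 0, 0, 0, 0], [0.02, -0.37, 0, 0, 0, 0], [0, -0.37, 0, 0, 0, 0], [0, 0, 0, 0, 0, 0]]]}}

```text
time: 13.42
position: [0.6295, 0.1217, 0.2328]
tool_rot: [0.68, 0.703, -0.144, 0.151]
ft_force: [-0.7, 0.1, -0.8]
grip_width: 0.0602
```

```bash
python3 -c "
from h import *
st()
a,_=snap('side','s9');b,_=snap('scene','c9')
v=np.hstack([cv2.resize(a[120:270,150:330],(400,333),interpolation=3),cv2.resize(b[180:330,190:370],(400,333),interpolation=3)])
cv2.imwrite('pics/v9.png',v)"
```

```text
t 13.43 tcp [0.6295 0.1217 0.2328] tip [0.6323 0.0476 0.0666] zax [ 0.016 -0.407 -0.913] xhead 91.84 F [-0.7  0.1 -0.8] w 0.0602 q6 0.39
```

View pics/v9.png

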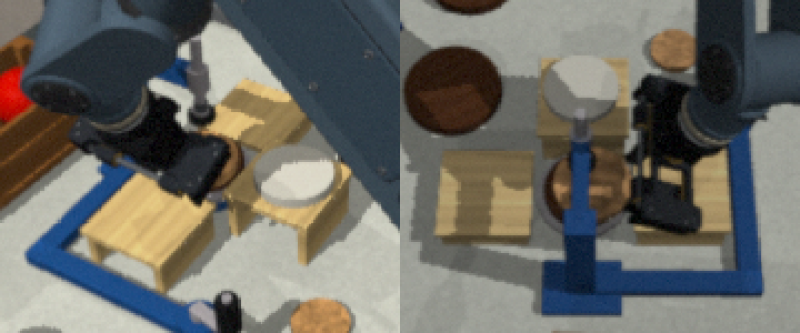

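{"name": "drive_tool", "arguments": {"plan": [[[0.01, -0.15, 0, 0, 0, 0], [0.01, -0.15, 0, 0, 0, 0], [0.01, -0.14, 0, 0, 0, 0], [0, 0, 0, 0, 0, 0], [0, 0, 0, 0, 0, 0]]]}}

```text
time: 14.15
position: [0.6302, 0.1114, 0.2328]
tool_rot: [0.68, 0.703, -0.144, 0.151]
ft_force: [-1.0, -0.0, -0.3]
grip_width: 0.0598
```

```bash
python3 - <<'E'
from h import *
st()
b,_=snap('scene','c10'); M=model('scene')
# expected outline of cork top at plate centre
c=np.array([.6349,-.0130])
a=np.linspace(0,2*np.pi,200)
P=lambda r,z:np.c_[c[0]+r*np.cos(a),c[1]+r*np.sin(a),np.full(200,z)]
big=cv2.resize(b[210:310,210:340],None,fx=6,fy=6,interpolation=3)
for r,z,col in [(.05,.072,(0,255,0)),(.06,.04,(255,0,255))]:
    q=((proj(M,P(r,z))-[210,210]+.5)*6-.5).astype(int)
    for u in q: cv2.circle(big,tuple(u),1,col,-1)
cv2.imwrite('pics/c10m.png',big)
E
```

```text
t 14.15 tcp [0.6302 0.1114 0.2328] tip [0.6332 0.0374 0.0665] zax [ 0.016 -0.407 -0.913] xhead 91.89 F [-1.  -0.  -0.3] w 0.0598 q6 0.38
```

View pics/c10m.png

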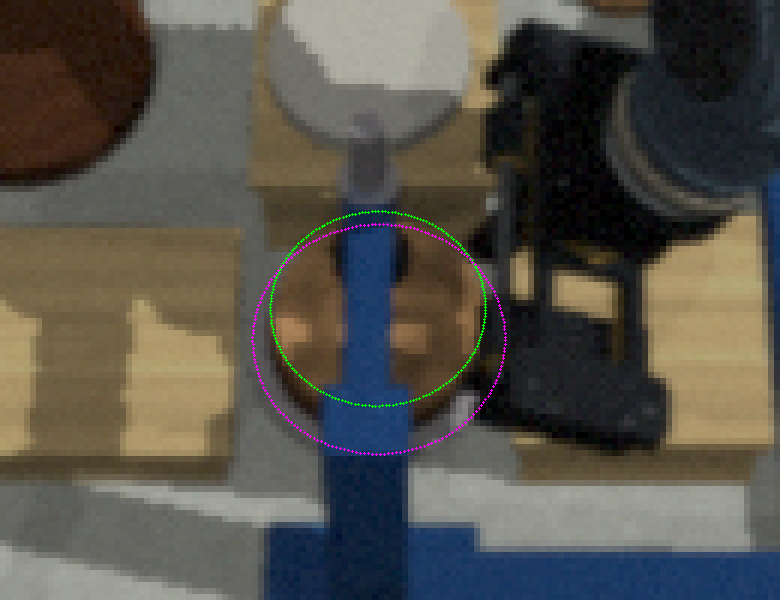

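{"name": "drive_tool", "arguments": {"plan": [[[0, -0.04, 0, 0, 0, 0], [0, 0, 0, 0, 0, 0], [0, 0.4, 0, 0, 0, 0], [0, 0.9, 0, 0, 0, 0], [0, 0.6, 0.8, 0.8, 0.03, 0], [0, 0, 1, 0.8, 0.03, 0], [0, 0, 1, 0.8, 0.03, 0], [0, 0, 1, 0.8, 0.03, 0]]]}}

```text
time: 15.2
position: [0.6299, 0.16, 0.3286]
tool_rot: [0.694, 0.719, -0.028, 0.029]
ft_force: [-0.1, -0.0, -0.1]
grip_width: 0.06
```

{"name": "drive_tool", "arguments": {"plan": [[[-0.3, -0.5, 1, 0.8, 0.03, 0], [-0.7, -0.9, 1, 0, 0, -1], [-0.7, -0.9, 1, 0, 0, -1], [-0.7, -1, 0.9, 0, 0, -1], [-0.7, -1, 0.5, 0, 0, -1], [-0.7, -1, 0, 0, 0, -1], [-0.7, -1, 0, 0, 0, -1], [-0.7, -0.9, 0, 0, 0, -1]]]}}

```text
time: 16.2
position: [0.4998, -0.0214, 0.4381]
tool_rot: [0.907, 0.421, 0.0, 0.0]
ft_force: [0.7, 0.1, 0.4]
grip_width: 0.0602
```

{"name": "drive_tool", "arguments": {"plan": [[[0, 0, 0, 0, 0, -1], [0, 0, 0, 0, 0, -1], [0, 0, 0, 0, 0, -1], [0, 0, 0, 0, 0, -1], [0, 0, 0, 0, 0, -1], [0, 0, 0, 0, 0, -1], [0, 0, 0, 0, 0, -1], [0, 0, 0, 0, 0, -0.4]]]}}

```text
time: 17.2
position: [0.5004, -0.0206, 0.4379]
tool_rot: [0.999, 0.048, -0.0, 0.0]
ft_force: [0.4, -0.4, -0.5]
grip_width: 0.0604
```

```bash
python3 -c "
from h import *
st()
snap('wrist','w11')"
```

```text
t 17.2 tcp [ 0.5004 -0.0206  0.4379] tip [ 0.5004 -0.0207  0.2559] zax [-0.    -0.001 -1.   ] xhead 5.51 F [ 0.4 -0.4 -0.5] w 0.0604 q6 1.21
```

View pics/w11.png

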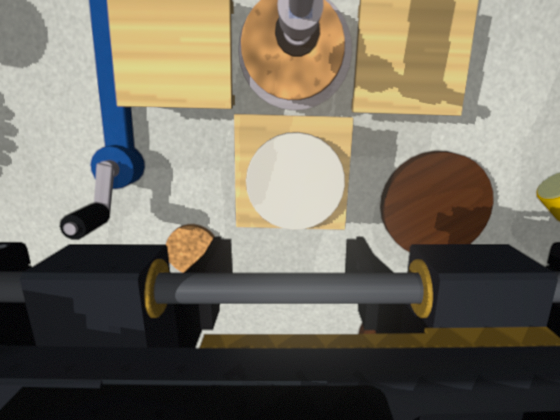

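```bash
python3 - <<'E'
from h import *
im,M=load('wrist','w11')
H=hsv(im).astype(int); h,s,v=H[...,0],H[...,1],H[...,2]
ys,xs=np.mgrid[:420,:560]
vis=im.copy()
def go(n,m,near,z,f=lambda c:c[:,1]>3,close=None,r=None):
    m=m.astype(np.uint8)*255
    if close: m=cv2.morphologyEx(m,cv2.MORPH_CLOSE,np.ones((close,close),np.uint8))
    c=bigc(m,near);c=c[f(c)]
    for q in c: vis[int(q[1]),int(q[0])]=(0,255,0)
    print(n,rcirc(plane(M,c,z),r))
go('cork',(h<18)&(s>90)&(v>60)&(ys<110)&(xs>236)&(xs<352),(265,60),.072,lambda c:(c[:,1]>3)&(c[:,1]<98)&((c[:,0]<270)|(c[:,0]>325)|(c[:,1]>62)),5)
go('white',(s<55)&(v>150)&(ys<230)&(xs>240)&(xs<348)&(ys>128),(295,180),.09)
pl=((s<40)&((h>120)|(h<8))&(v<190)&(xs>236)&(xs<352)&(ys<112))
go('plate',pl,(280,103),.04,lambda c:(c[:,1]>95)|(c[:,0]<243)|(c[:,0]>346))
for n,uv,z in [('sleeve top',(70,229),.105),('post',(118,165),.03)]: print(n,plane(M,[uv],z).round(4))
cv2.imwrite('pics/w11m.png',cv2.resize(vis[0:240,20:380],None,fx=2.2,fy=2.2))
E
```

```text
cork (array([ 0.6347, -0.0103,  0.0492]), 209, np.float64(0.00039))
white (array([ 0.5052, -0.0255,  0.0493]), 270, np.float64(0.00035))
plate (array([ 0.6333, -0.012 ,  0.057 ]), 80, np.float64(0.00047))
sleeve top [[0.4395 0.196  0.105 ]]
post [[0.494  0.1818 0.03  ]]
```

View pics/w11m.png

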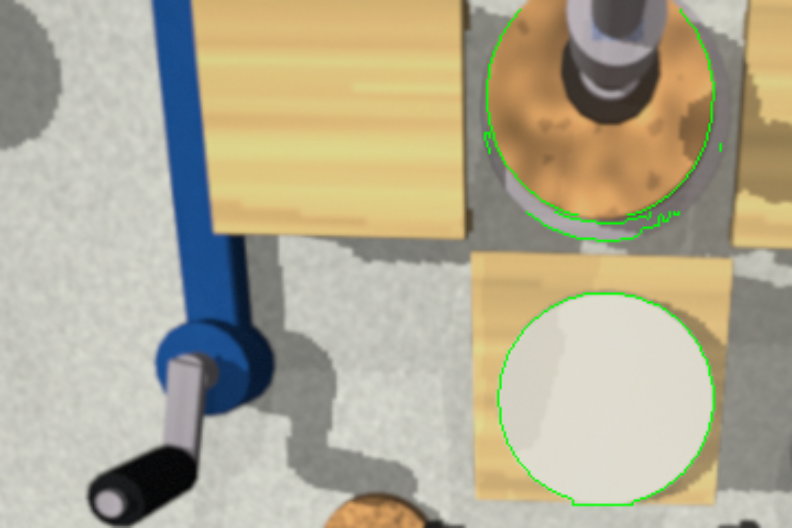

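{"name": "drive_tool", "arguments": {"plan": [[[-0.75, -0.1, -0.5, 0.076, -0.8, 0], [-0.75, -0.1, -0.5, 0.076, -0.8, 0], [-0.75, -0.1, -0.5, 0.076, -0.8, 0], [-0.75, -0.1, -0.5, 0.076, -0.8, 0], [-0.75, -0.1, -0.5, 0.076, -0.8, 0], [-0.75, -0.1, -0.5, 0, 0, 0], [-0.75, -0.1, -0.5, 0, 0, 0], [0, 0, 0, 0, 0, 0]]]}}

```text
time: 18.25
position: [0.3681, -0.0386, 0.3498]
tool_rot: [0.977, 0.047, 0.207, -0.01]
ft_force: [-0.9, 0.6, 0.0]
grip_width: 0.0601
```

{"name": "drive_tool", "arguments": {"plan": [[[0, 0, 0, 0, 0, 0]]]}}

```text
time: 18.38
position: [0.37, -0.0394, 0.3508]
tool_rot: [0.977, 0.047, 0.209, -0.009]
ft_force: [-0.6, 0.3, 0.1]
grip_width: 0.06
```

```bash
python3 -c "
from h import *
o,_,_=st();print(o['q'].round(3))
snap('wrist','w12')"
```

```text
t 18.38 tcp [ 0.37   -0.0394  0.3508] tip [ 0.4444 -0.0327  0.1848] zax [ 0.408  0.037 -0.912] xhead 5.6 F [-0.6  0.3  0.1] w 0.06 q6 0.4
[-0.488  0.261  2.217  0.657  0.376  0.404]
```

View pics/w12.png

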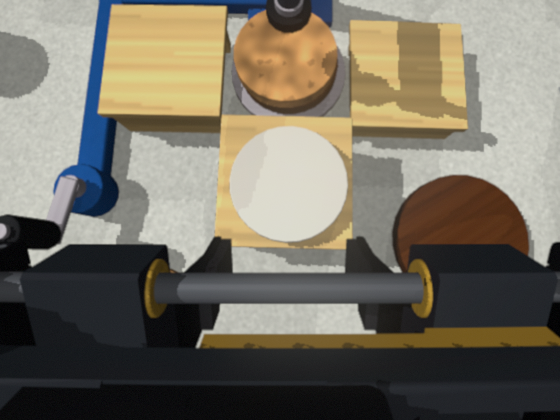

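{"name": "drive_tool", "arguments": {"plan": [[[0, 0.05, -0.8, 0, 0, 0], [0, 0, -0.8, 0, 0, 0], [0, 0, -0.8, 0, 0, 0], [0, 0, -0.8, 0, 0, 0], [0, 0, -0.8, 0, 0, 0], [0, 0, 0, 0, 0, 0], [0, 0, 0, 0, 0, 0]]]}}

```text
time: 19.3
position: [0.3702, -0.0377, 0.262]
tool_rot: [0.976, 0.048, 0.211, -0.012]
ft_force: [0.3, 0.5, -0.0]
grip_width: 0.0599
```

```bash
python3 -c "
from h import *
o,_,_=st();print(o['q'].round(3))
snap('wrist','w13')"
```

```text
t 19.3 tcp [ 0.3702 -0.0377  0.262 ] tip [ 0.445  -0.0298  0.0963] zax [ 0.411  0.043 -0.911] xhead 5.6 F [ 0.3  0.5 -0. ] w 0.0599 q6 -0.8
[-0.485  0.528  2.314  1.823  0.24  -0.8  ]
```

View pics/w13.png

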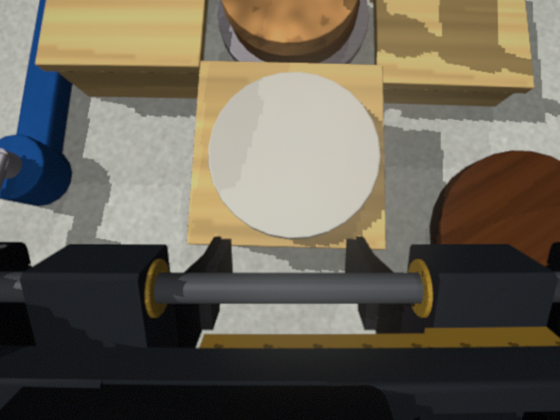

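{"name": "drive_tool", "arguments": {"plan": [[[0, 0, -0.2, 0, 0, 0], [0, 0, -0.2, 0, 0, 0], [0, 0, -0.12, 0, 0, 0], [0, 0, 0, 0, 0, 0]]]}}

```text
time: 19.85
position: [0.3699, -0.0377, 0.2491]
tool_rot: [0.976, 0.048, 0.211, -0.012]
ft_force: [0.5, -0.4, -0.6]
grip_width: 0.0602
```

```bash
python3 -c "
from h import *
o,_,_=st();print(o['q'].round(3))"
```

```text
t 19.85 tcp [ 0.3699 -0.0377  0.2491] tip [ 0.4446 -0.0299  0.0834] zax [ 0.411  0.043 -0.911] xhead 5.56 F [ 0.5 -0.4 -0.6] w 0.0602 q6 -1.0
[-0.486  0.571  2.325  2.021  0.258 -1.004]
```

{"name": "drive_tool", "arguments": {"plan": [[[0.4, 0.035, 0, 0, 0, 0], [0.4, 0.035, 0, 0, 0, 0], [0.4, 0.035, 0, 0, 0, 0], [0.4, 0.035, 0, 0, 0, 0], [0.4, 0.035, 0, 0, 0, 0], [0.4, 0.035, 0, 0, 0, 0], [0, 0, 0, 0, 0, 0]]]}}

```text
time: 20.72
position: [0.4302, -0.0324, 0.2492]
tool_rot: [0.976, 0.048, 0.211, -0.011]
ft_force: [0.6, 0.6, -0.1]
grip_width: 0.0601
```

```bash
python3 -c "
from h import *
o,_,_=st();print(o['q'].round(3))
snap('wrist','w14')"
```

```text
t 20.73 tcp [ 0.4302 -0.0324  0.2492] tip [ 0.5051 -0.0246  0.0835] zax [ 0.411  0.043 -0.91 ] xhead 5.63 F [ 0.6  0.6 -0.1] w 0.0601 q6 -0.39
[-0.394  0.577  2.173  1.512  0.199 -0.394]
```

View pics/w14.png

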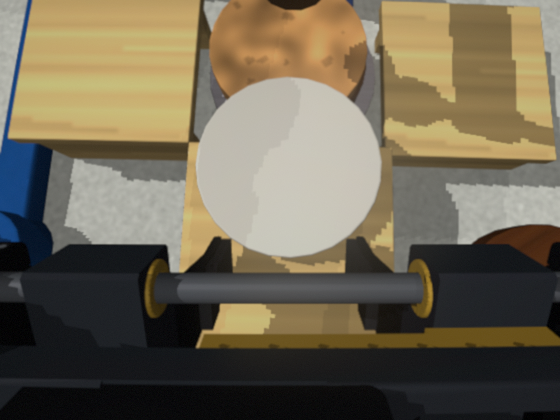

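{"name": "drive_tool", "arguments": {"plan": [[[0.39, 0.03, 0, 0, 0, 0], [0.39, 0.03, 0, 0, 0, 0], [0.39, 0.03, 0, 0, 0, 0], [0.39, 0.03, 0, 0, 0, 0], [0.39, 0.04, 0, 0, 0, 0], [0.39, 0.04, 0, 0, 0, 0], [0.39, 0.04, 0, 0, 0, 0], [0, 0, 0, 0, 0, 0]]]}}

```text
time: 21.78
position: [0.4978, -0.0264, 0.2488]
tool_rot: [0.976, 0.048, 0.211, -0.012]
ft_force: [1.0, -0.3, 0.2]
grip_width: 0.06
```

```bash
cat > whi.py <<'E'
import sys
from h import *
tag=sys.argv[1]
o,_,_=st();print(o['q'].round(3)); im,_=snap('wrist',tag)
im,M=load('wrist',tag)
H=hsv(im).astype(int); h,s,v=H[...,0],H[...,1],H[...,2]
ys,xs=np.mgrid[:420,:560]
m=((s<50)&(v>120)&(ys<262)).astype(np.uint8)*255
c=bigc(m,(290,220)); 
for q in c: im[int(q[1]),int(q[0])]=(0,255,0)
c=c[(c[:,1]>130)]
print('white',rcirc(plane(M,c,.088)),rcirc(plane(M,c,.088),.049))
cv2.imwrite(f'pics/{tag}m.png',im)
E
python3 whi.py w15
```

```text
t 21.77 tcp [ 0.4978 -0.0264  0.2488] tip [ 0.5724 -0.0185  0.083 ] zax [ 0.41   0.043 -0.911] xhead 5.56 F [ 1.  -0.3  0.2] w 0.06 q6 0.3
[-0.321  0.608  2.006  0.902  0.219  0.296]
white (array([ 0.6207, -0.0127,  0.051 ]), 214, np.float64(0.00058)) (array([ 0.6186, -0.0138,  0.049 ]), 182, np.float64(0.00055))
```

View pics/w15m.png

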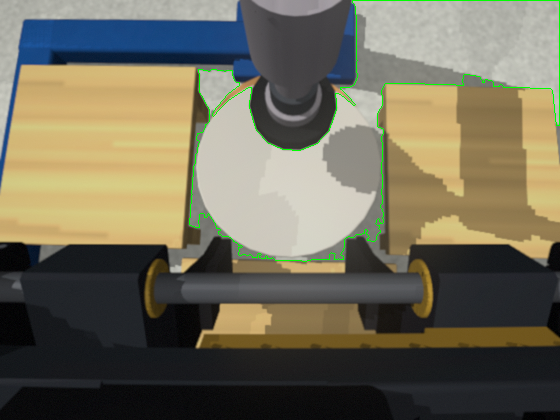

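{"name": "drive_tool", "arguments": {"plan": [[[0.15, 0.01, 0, 0, 0, 0], [0.15, 0.01, 0, 0, 0, 0], [0.12, 0.01, 0, 0, 0, 0], [0.09, 0.01, 0, 0, 0, 0], [0, 0, 0, 0, 0, 0], [0, 0, 0, 0, 0, 0]]]}}

```text
time: 22.58
position: [0.5107, -0.0254, 0.2487]
tool_rot: [0.976, 0.047, 0.21, -0.012]
ft_force: [-0.2, 0.0, -0.0]
grip_width: 0.0601
```

```bash
python3 whi.py w16; python3 - <<'E'
from h import *
im,M=load('wrist','w16')
a=np.linspace(0,2*np.pi,400)
big=cv2.resize(im[40:290,170:410],None,fx=2.4,fy=2.4,interpolation=3)
for r,z,col in [(.05,.088,(0,255,0)),(.06,.04,(255,0,255))]:
    P=np.c_[.6349+r*np.cos(a),-.0130+r*np.sin(a),np.full(400,z)]
    for u in ((proj(M,P)-[170,40]+.5)*2.4-.5).astype(int): cv2.circle(big,tuple(int(k) for k in u),1,col,-1)
cv2.imwrite('pics/w16o.png',big)
E
```

```text
t 22.57 tcp [ 0.5107 -0.0254  0.2487] tip [ 0.5852 -0.0176  0.0828] zax [ 0.41   0.043 -0.911] xhead 5.52 F [-0.2  0.  -0. ] w 0.0601 q6 0.4
[-0.31   0.615  1.974  0.815  0.23   0.396]
white (array([ 0.6328, -0.0113,  0.0511]), 234, np.float64(0.00061)) (array([ 0.6308, -0.0102,  0.049 ]), 175, np.float64(0.00061))
```

View pics/w16o.png

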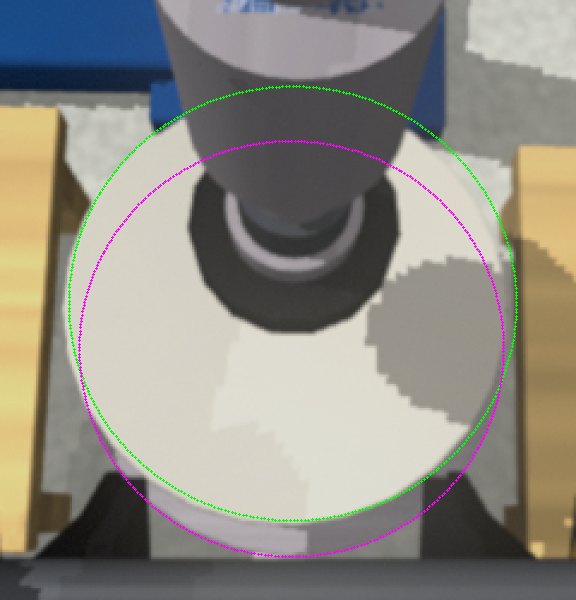

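{"name": "drive_tool", "arguments": {"plan": [[[-0.4, -0.04, 0, 0, 0, 0], [-0.9, -0.09, 0, 0, 0, 0], [-0.7, -0.07, 0.5, 0, 0, 0], [0, 0, 1, -0.076, 0.8, 0], [0, 0, 1, -0.076, 0.8, 0], [0, 0, 1, -0.076, 0.8, 0], [0, 0.5, 1, -0.076, 0.8, 0], [0, 1, 1, -0.076, 0.8, 0]]]}}

```text
time: 23.62
position: [0.4626, 0.0101, 0.3666]
tool_rot: [0.998, 0.05, 0.042, -0.017]
ft_force: [0.1, 1.0, -1.2]
grip_width: 0.0602
```

{"name": "drive_tool", "arguments": {"plan": [[[-0.1, 1, 1, 0, 0, 0], [-0.1, 1, 0.5, 0, 0, 0], [-0.1, 1, 0, 0, 0, 0], [0, 1, 0, 0, 0, 0], [0, 1, 0, 0, 0, 0], [0, 1, 0, 0, 0, 0], [0, 1, 0, 0, 0, 0], [0, 0, 0, 0, 0, 0]]]}}

```text
time: 24.62
position: [0.4546, 0.1864, 0.403]
tool_rot: [0.998, 0.052, 0.043, -0.017]
ft_force: [0.6, -0.2, -0.2]
grip_width: 0.0602
```

```bash
python3 -c "
from h import *
o,_,_=st();print(o['q'].round(3),o['joint_velocities'].round(3))
snap('wrist','w17')"
```

```text
t 24.62 tcp [0.4546 0.1864 0.403 ] tip [0.4701 0.1935 0.2218] zax [ 0.085  0.039 -0.996] xhead 5.92 F [ 0.6 -0.2 -0.2] w 0.0602 q6 1.6
[0.155 0.337 1.79  0.032 0.926 1.603] [-0.035 -0.004  0.015 -0.016  0.001 -0.016]
```

View pics/w17.png

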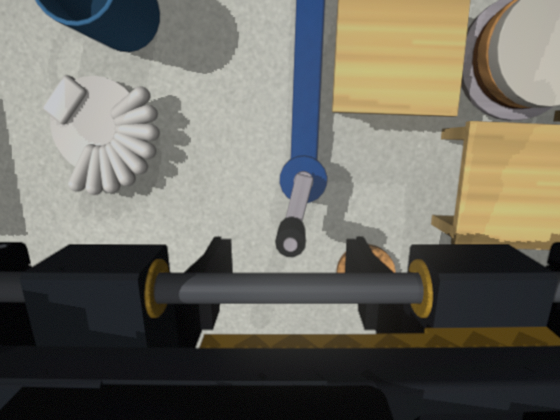

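```bash
python3 - <<'E'
from h import *
im,M=load('wrist','w17')
cv2.imwrite('pics/w17c.png',cv2.resize(im[140:270,240:350],None,fx=5,fy=4.5,interpolation=3)[:600])
# project stack hypotheses
a=np.linspace(0,2*np.pi,400)
big=cv2.resize(im[0:130,430:560],None,fx=4.5,fy=4.5,interpolation=3)
for r,z,col in [(.05,.088,(0,255,0)),(.05,.056,(0,0,255)),(.06,.04,(255,0,255))]:
    P=np.c_[.6349+r*np.cos(a),-.0130+r*np.sin(a),np.full(400,z)]
    for u in ((proj(M,P)-[430,0]+.5)*4.5-.5).astype(int): cv2.circle(big,tuple(int(k) for k in u),1,col,-1)
cv2.imwrite('pics/w17o.png',big)
for uv,z in [((291,244),.105),((303,177),.055),((303,176),.03)]: print(plane(M,[uv],z).round(4))
E
```

```text
[[0.4401 0.1929 0.105 ]]
[[0.4955 0.1879 0.055 ]]
[[0.494  0.1874 0.03  ]]
```

View pics/w17c.png

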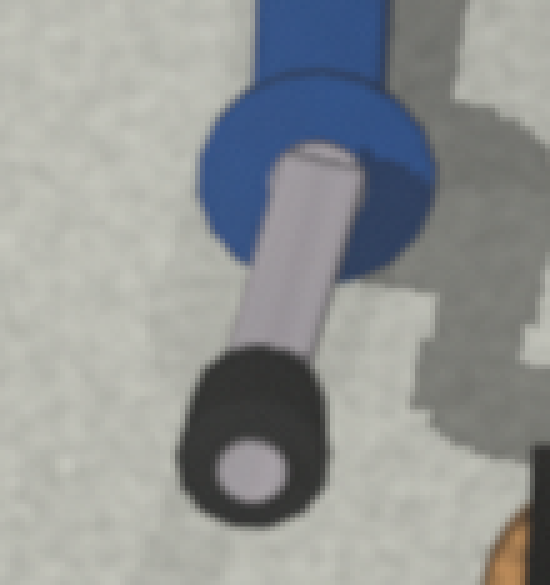

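View pics/w17o.png

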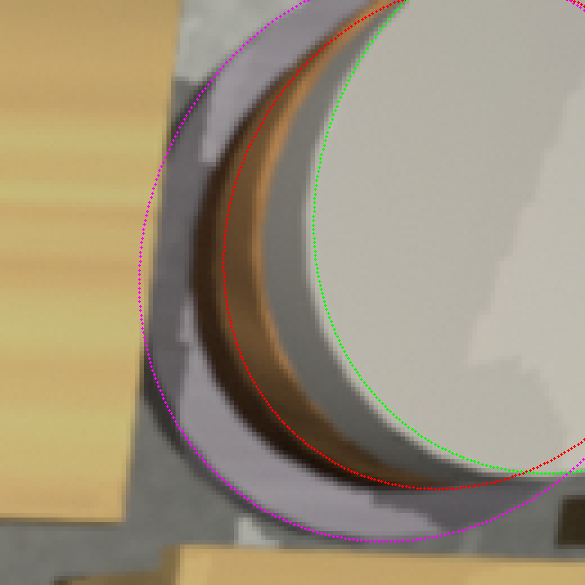

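{"name": "drive_tool", "arguments": {"plan": [[[-0.8, 0.1, -0.6, -0.12, 0.27, 0], [-0.8, 0.1, -0.6, -0.12, 0.27, 0], [-0.6, 0, -0.6, -0.12, 0.27, 0], [0, 0, 0, 0, 0, 0], [0, 0, 0, 0, 0, 0]]]}}

```text
time: 25.3
position: [0.401, 0.1899, 0.3585]
tool_rot: [0.999, 0.051, 0.001, -0.001]
ft_force: [0.1, -0.7, 0.3]
grip_width: 0.0602
```

```bash
python3 -c "
from h import *
o,_,_=st();print(o['q'].round(3),o['joint_velocities'].round(3))
im,_=snap('wrist','w18')
cv2.imwrite('pics/w18c.png',cv2.resize(im[40:240,200:400],None,fx=3,fy=3,interpolation=3))"
```

```text
t 25.3 tcp [0.401  0.1899 0.3585] tip [0.4015 0.1902 0.1765] zax [ 0.003  0.002 -1.   ] xhead 5.79 F [ 0.1 -0.7  0.3] w 0.0602 q6 1.66
[1.890e-01 3.610e-01 1.923e+00 1.000e-03 8.550e-01 1.658e+00] [ 0.002 -0.002 -0.014  0.001  0.001  0.001]
```

View pics/w18c.png

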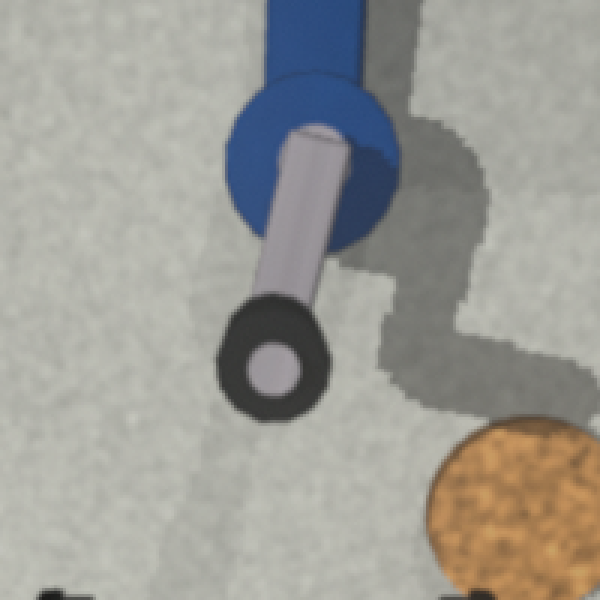

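```bash
python3 - <<'E'
from h import *
im,M=load('wrist','w18')
print(M[2][:3,3])
for uv,z in [((291,162),.105),((291.6,163.3),.105),((304.3,94),.025),((304.3,94),.045),((305.3,93.3),.045),((305.3,93.3),.055)]:
    print(uv,z,plane(M,[uv],z).round(4))
# blue disc contour
H=hsv(im); m=cv2.inRange(H,(100,120,40),(125,255,255)); 
c=bigc(m[:170],(295,110)); sel=(c[:,1]>75)&(c[:,1]<115)
sel&=(np.hypot(c[:,0]-304.3,c[:,1]-94)>25)
for z in (.02,.04): print(rcirc(plane(M,c[sel],z)))
E
```

```text
[0.47476253 0.19898123 0.33876263]
(291, 162) 0.105 [[0.4409 0.1939 0.105 ]]
(291.6, 163.3) 0.105 [[0.44   0.1934 0.105 ]]
(304.3, 94) 0.025 [[0.4915 0.1866 0.025 ]]
(304.3, 94) 0.045 [[0.4904 0.1874 0.045 ]]
(305.3, 93.3) 0.045 [[0.491  0.1866 0.045 ]]
(305.3, 93.3) 0.055 [[0.4905 0.187  0.055 ]]
(array([0.4915, 0.187 , 0.0253]), 78, np.float64(0.00034))
(array([0.4905, 0.1877, 0.0238]), 78, np.float64(0.00032))
```

{"name": "drive_tool", "arguments": {"plan": [[[0.78, 0.07, -0.4, 0, 0, 0], [0.78, 0.06, -0.6, 0, 0, 0], [0, 0, -0.8, 0, 0, 0], [0, 0, -0.8, 0, 0, 0], [0, 0, -0.8, 0, 0, 0], [0, 0, -0.8, 0, 0, 0], [0, 0, -0.14, 0, 0, 0], [0, 0, 0, 0, 0, 0]]]}}

```text
time: 26.35
position: [0.4397, 0.1935, 0.2498]
tool_rot: [0.999, 0.051, 0.001, -0.001]
ft_force: [1.3, -0.4, 0.4]
grip_width: 0.0601
```

```bash
python3 -c "
from h import *
o,_,_=st();
im,_=snap('wrist','w19');im,_=snap('side','s19')"
```

```text
t 26.35 tcp [0.4397 0.1935 0.2498] tip [0.4399 0.1937 0.0678] zax [ 0.001  0.001 -1.   ] xhead 5.83 F [ 1.3 -0.4  0.4] w 0.0601 q6 1.65
```

View pics/w19.png

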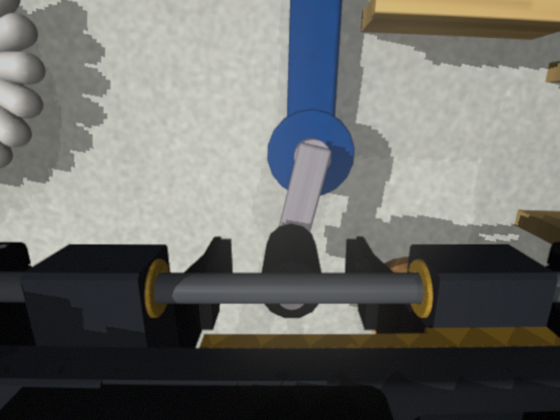

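View pics/s19.png

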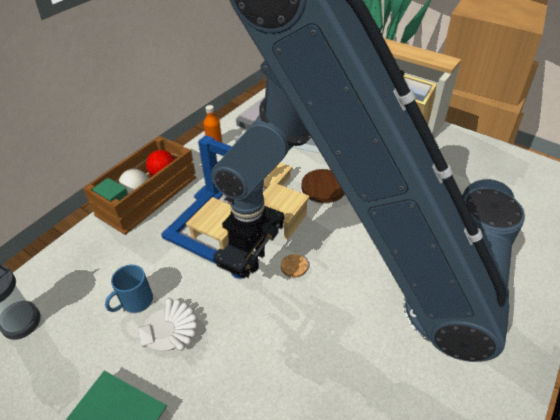

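{"name": "drive_tool", "arguments": {"plan": [[[0, 0, 0, 0, 0, 0], [0, 0, 0, 0, 0, 0], [0, 0, 0, 0, 0, 0], [0, 0, 0, 0, 0, 0], [0, 0, 0, 0, 0, 0]]], "grip": 1, "force": 40}}

```text
time: 27.08
position: [0.4391, 0.193, 0.2496]
tool_rot: [0.999, 0.051, -0.0, 0.0]
ft_force: [0.6, -4.9, 1.0]
grip_width: 0.0272
```

```bash
cat >> h.py <<'E'
AX=np.array([.4905,.187])
def cr(ax=AX):
    o,R,T=st(); g=(o['position']+.164*R[:,2])[:2]-ax
    a=np.arctan2(g[1],g[0]);e=g/np.hypot(*g);t=np.array([e[1],-e[0]])
    F=o['ft_force'][:2]
    print('ang',np.degrees(a).round(2),'r',np.hypot(*g).round(4),'Frad',(F@e).round(2),'Ftan(cw)',(F@t).round(2),'moment',o['moment'].round(2))
    return a
E
python3 -c "
from h import *
cr()"
```

```text
t 27.07 tcp [0.4391 0.193  0.2496] tip [0.4391 0.1929 0.0676] zax [ 0. -0. -1.] xhead 5.9 F [ 0.6 -4.9  1. ] w 0.0272 q6 1.65
ang 173.41 r 0.0518 Frad -1.13 Ftan(cw) -4.76 moment [-0.84 -0.03 -0.  ]
```

```bash
cat > arc.py <<'E'
import sys,numpy as np
a,step,n=map(float,sys.argv[1:4])
A=np.radians(a-step*np.arange(n+1)); P=.05*np.c_[np.cos(A),np.sin(A)]/.025
print(np.diff(P,axis=0).round(2).tolist(), 'end',a-step*n)
E
python3 arc.py 173 10 8; python3 arc.py 93 10 8;python3 arc.py 13 8 6
```

```text
[[0.07, 0.34], [0.13, 0.32], [0.18, 0.3], [0.23, 0.26], [0.27, 0.21], [0.31, 0.16], [0.33, 0.11], [0.35, 0.05]] end 93.0
[[0.35, -0.01], [0.34, -0.07], [0.32, -0.13], [0.3, -0.18], [0.26, -0.23], [0.21, -0.27], [0.16, -0.31], [0.11, -0.33]] end 13.0
[[0.04, -0.28], [0.0, -0.28], [-0.03, -0.28], [-0.07, -0.27], [-0.11, -0.26], [-0.14, -0.24]] end -35.0
```

{"name": "drive_tool", "arguments": {"plan": [[[0.07, 0.34, 0, 0, 0, 0], [0.13, 0.32, 0, 0, 0, 0], [0.18, 0.3, 0, 0, 0, 0], [0.23, 0.26, 0, 0, 0, 0], [0.27, 0.21, 0, 0, 0, 0]]]}}

```text
time: 27.7
position: [0.46, 0.2273, 0.2494]
tool_rot: [0.999, 0.052, -0.003, 0.002]
ft_force: [-1.4, -13.9, 7.2]
grip_width: 0.0271
```

```bash
python3 -c "
from h import *
cr();cr(np.array([.4887,.1869]))"
```

```text
t 27.7 tcp [0.46   0.2273 0.2494] tip [0.459  0.2264 0.0674] zax [-0.005 -0.005 -1.   ] xhead 6.01 F [ -1.4 -13.9   7.2] w 0.0271 q6 1.71
ang 128.5 r 0.0504 Frad -10.04 Ftan(cw) -9.78 moment [-2.61  0.2   0.03]
t 27.7 tcp [0.46   0.2273 0.2494] tip [0.459  0.2264 0.0674] zax [-0.005 -0.005 -1.   ] xhead 6.01 F [ -1.4 -13.9   7.2] w 0.0271 q6 1.71
ang 126.79 r 0.0494 Frad -10.33 Ftan(cw) -9.47 moment [-2.61  0.2   0.03]
```

{"name": "drive_tool", "arguments": {"plan": [[[0.32, 0.14, 0, 0, 0, 0], [0.34, 0.08, 0, 0, 0, 0], [0.35, 0.04, 0, 0, 0, 0], [0.35, -0.01, 0, 0, 0, 0], [0.34, -0.07, 0, 0, 0, 0]]]}}

```text
time: 28.32
position: [0.4996, 0.2345, 0.2495]
tool_rot: [0.999, 0.05, -0.006, -0.001]
ft_force: [-9.6, 4.1, 10.1]
grip_width: 0.0269
```

```bash
python3 -c "
from h import *
cr();cr(np.array([.4887,.1869]))"
```

```text
t 28.32 tcp [0.4996 0.2345 0.2495] tip [0.4974 0.2349 0.0675] zax [-0.012  0.002 -1.   ] xhead 5.76 F [-9.6  4.1 10.1] w 0.0269 q6 1.7
ang 81.54 r 0.0484 Frad 2.65 Ftan(cw) -10.13 moment [0.74 1.62 0.01]
t 28.32 tcp [0.4996 0.2345 0.2495] tip [0.4974 0.2349 0.0675] zax [-0.012  0.002 -1.   ] xhead 5.76 F [-9.6  4.1 10.1] w 0.0269 q6 1.7
ang 79.46 r 0.0488 Frad 2.28 Ftan(cw) -10.22 moment [0.74 1.62 0.01]
```

```bash
python3 arc.py 80 10 8;python3 arc.py 0 10 6
```

```text
[[0.34, -0.09], [0.32, -0.15], [0.29, -0.2], [0.25, -0.25], [0.2, -0.29], [0.15, -0.32], [0.09, -0.34], [0.03, -0.35]] end 0.0
[[-0.03, -0.35], [-0.09, -0.34], [-0.15, -0.32], [-0.2, -0.29], [-0.25, -0.25], [-0.29, -0.2]] end -60.0
```

{"name": "drive_tool", "arguments": {"plan": [[[0.33, -0.09, 0, 0, 0, 0], [0.32, -0.13, 0, 0, 0, 0], [0.29, -0.19, 0, 0, 0, 0], [0.25, -0.24, 0, 0, 0, 0]]]}}

```text
time: 28.82
position: [0.5289, 0.2184, 0.2493]
tool_rot: [0.999, 0.051, -0.007, -0.001]
ft_force: [-11.8, 3.6, 11.1]
grip_width: 0.0271
```

```bash
python3 -c "
from h import *
cr()"
```

```text
t 28.82 tcp [0.5289 0.2184 0.2493] tip [0.5264 0.2187 0.0674] zax [-0.014  0.002 -1.   ] xhead 5.8 F [-11.8   3.6  11.1] w 0.0271 q6 1.66
ang 41.28 r 0.048 Frad -6.53 Ftan(cw) -10.49 moment [0.62 1.95 0.05]
```

{"name": "drive_tool", "arguments": {"plan": [[[0.18, -0.3, 0, 0, 0, 0], [0.13, -0.33, 0, 0, 0, 0], [0.08, -0.34, 0, 0, 0, 0], [0.03, -0.35, 0, 0, 0, 0]]]}}

```text
time: 29.32
position: [0.5405, 0.1866, 0.2494]
tool_rot: [0.999, 0.05, -0.005, -0.003]
ft_force: [-8.0, 10.6, 7.0]
grip_width: 0.0271
```

```bash
python3 -c "
from h import *
cr()
a,_=snap('side','s20')
cv2.imwrite('pics/s20c.png',cv2.resize(a[110:250,160:340],None,fx=4,fy=4,interpolation=3))"
```

```text
t 29.32 tcp [0.5405 0.1866 0.2494] tip [0.5388 0.1877 0.0674] zax [-0.009  0.006 -1.   ] xhead 5.72 F [-8.  10.6  7. ] w 0.0271 q6 1.6
ang 0.65 r 0.0484 Frad -7.93 Ftan(cw) -10.71 moment [1.78 1.36 0.04]
```

View pics/s20c.png

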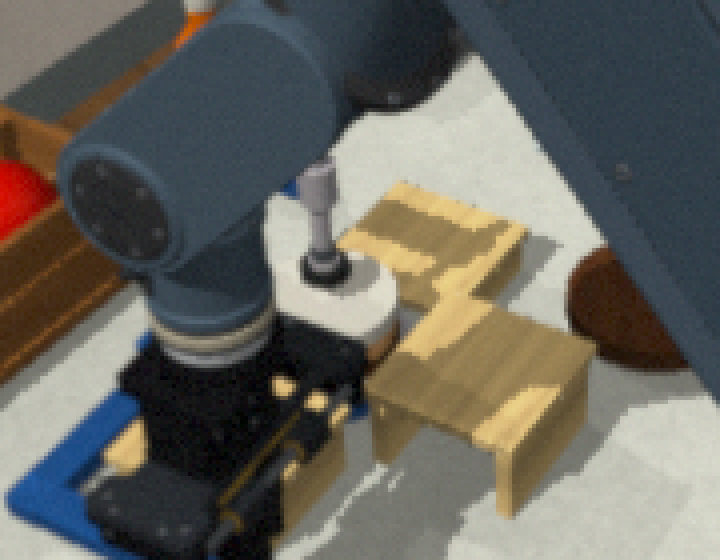

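```bash
cat > foot.py <<'E'
import sys
from h import *
tag=sys.argv[1]
im=cv2.imread(f'pics/{tag}.png');M=model('side')
x0,y0,f=215,140,10
big=cv2.resize(im[y0:y0+60,x0:x0+70],None,fx=f,fy=f,interpolation=3)
a=np.linspace(0,2*np.pi,300)
for r,z,col in [(.018,.088,(0,255,0)),(.018,.098,(0,0,255)),(.05,.088,(255,255,0))]:
    P=np.c_[.6349+r*np.cos(a),-.0130+r*np.sin(a),np.full(300,z)]
    for u in ((proj(M,P)-[x0,y0]+.5)*f-.5).astype(int): cv2.circle(big,tuple(int(k) for k in u),1,col,-1)
cv2.imwrite(f'pics/{tag}f.png',big)
E
python3 foot.py s20
```

```text
(no output)
```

View pics/s20f.png

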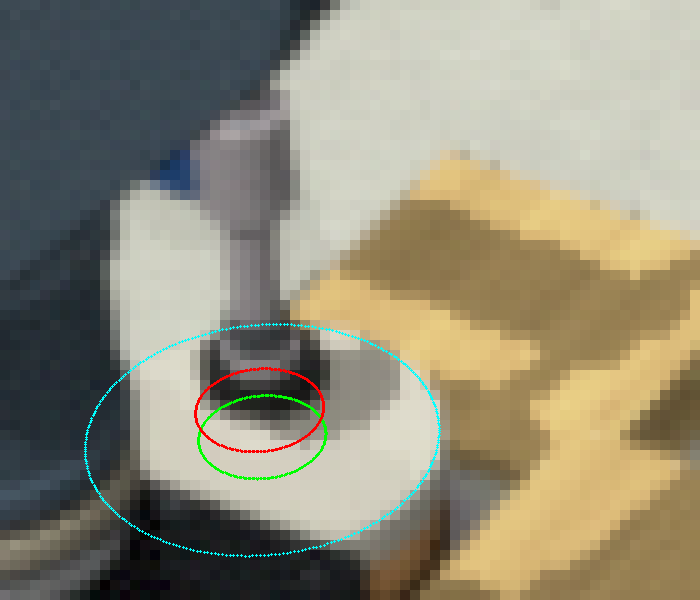

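```bash
python3 foot.py s4; python3 -c "
import cv2,numpy as np
cv2.imwrite('pics/v.png',np.hstack([cv2.imread('pics/s4f.png')[:,:400],cv2.imread('pics/s20f.png')[:,:400]]))"
```

```text
(no output)
```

View pics/v.png

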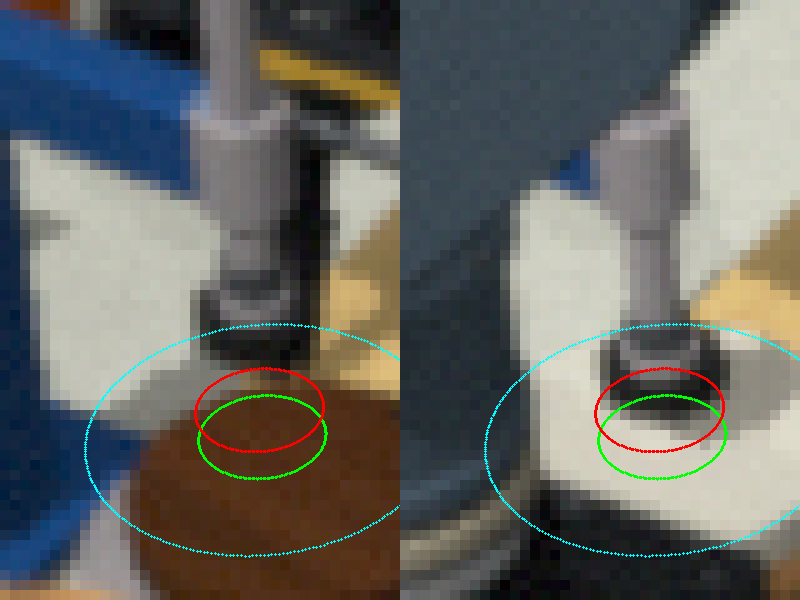

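{"name": "drive_tool", "arguments": {"plan": [[[-0.06, -0.35, 0, 0, 0, 0], [-0.11, -0.34, 0, 0, 0, 0], [-0.15, -0.32, 0, 0, 0, 0], [-0.2, -0.29, 0, 0, 0, 0], [-0.25, -0.25, 0, 0, 0, 0], [-0.29, -0.2, 0, 0, 0, 0]]]}}

```text
time: 30.12
position: [0.5175, 0.1435, 0.2496]
tool_rot: [0.999, 0.049, 0.002, -0.004]
ft_force: [1.8, 14.9, -2.4]
grip_width: 0.0273
```

```bash
python3 -c "
from h import *
cr()";python3 arc.py -60 10 8
```

```text
t 30.12 tcp [0.5175 0.1435 0.2496] tip [0.5181 0.145  0.0676] zax [ 0.003  0.008 -1.   ] xhead 5.64 F [ 1.8 14.9 -2.4] w 0.0273 q6 1.52
ang -56.88 r 0.0504 Frad -11.53 Ftan(cw) -9.66 moment [ 2.59 -0.27  0.  ]
[[-0.32, -0.15], [-0.34, -0.09], [-0.35, -0.03], [-0.35, 0.03], [-0.34, 0.09], [-0.32, 0.15], [-0.29, 0.2], [-0.25, 0.25]] end -140.0
```

{"name": "drive_tool", "arguments": {"plan": [[[-0.33, -0.14, 0, 0, 0, 0], [-0.35, -0.07, 0, 0, 0, 0], [-0.35, -0.02, 0, 0, 0, 0], [-0.35, 0.03, 0, 0, 0, 0], [-0.34, 0.09, 0, 0, 0, 0]]]}}

```text
time: 30.75
position: [0.4786, 0.1368, 0.2498]
tool_rot: [0.999, 0.052, 0.007, 0.001]
ft_force: [8.5, -10.9, -7.4]
grip_width: 0.0275
```

```bash
python3 -c "
from h import *
cr();snap('side','s21')"; python3 foot.py s21
```

```text
t 30.75 tcp [0.4786 0.1368 0.2498] tip [0.4812 0.1365 0.0678] zax [ 0.014 -0.002 -1.   ] xhead 5.97 F [  8.5 -10.9  -7.4] w 0.0275 q6 1.52
ang -100.75 r 0.0513 Frad 9.14 Ftan(cw) -10.36 moment [-2.07 -1.35 -0.  ]
```

View pics/s21f.png

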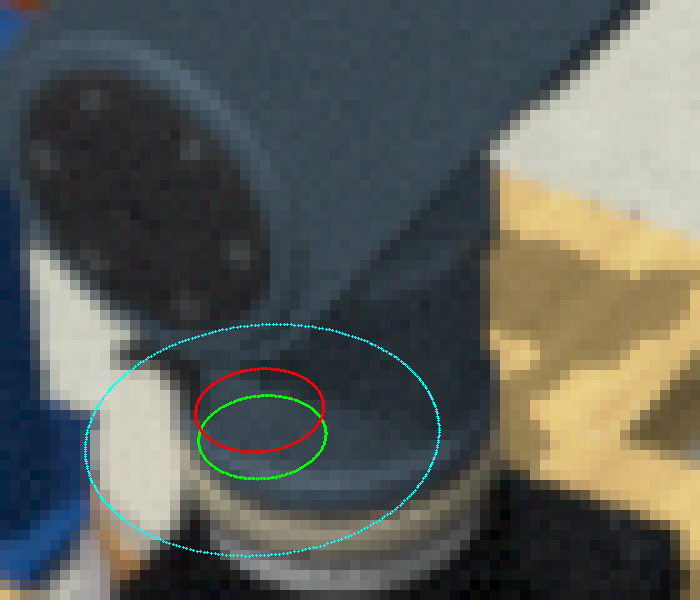

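```bash
python3 arc.py -101 10 8; 
```

```text
[[-0.34, 0.1], [-0.31, 0.15], [-0.28, 0.2], [-0.24, 0.25], [-0.19, 0.29], [-0.14, 0.32], [-0.08, 0.34], [-0.02, 0.35]] end -181.0
```

{"name": "drive_tool", "arguments": {"plan": [[[-0.34, 0.05, 0, 0, 0, 0], [-0.32, 0.12, 0, 0, 0, 0], [-0.3, 0.17, 0, 0, 0, 0]]]}}

```text
time: 31.18
position: [0.4548, 0.1462, 0.2497]
tool_rot: [0.999, 0.051, 0.007, -0.0]
ft_force: [11.0, -3.5, -11.3]
grip_width: 0.0271
```

```bash
python3 -c "
from h import *
cr();a,_=snap('scene','c22');cv2.imwrite('pics/c22c.png',cv2.resize(a[200:300,220:370],None,fx=5,fy=5,interpolation=3));snap('wrist','w22')"
```

```text
t 31.18 tcp [0.4548 0.1462 0.2497] tip [0.4575 0.1465 0.0677] zax [ 0.015  0.001 -1.   ] xhead 5.81 F [ 11.   -3.5 -11.3] w 0.0271 q6 1.55
ang -129.32 r 0.0524 Frad -4.3 Ftan(cw) -10.75 moment [-0.46 -1.72  0.  ]
```

View pics/c22c.png

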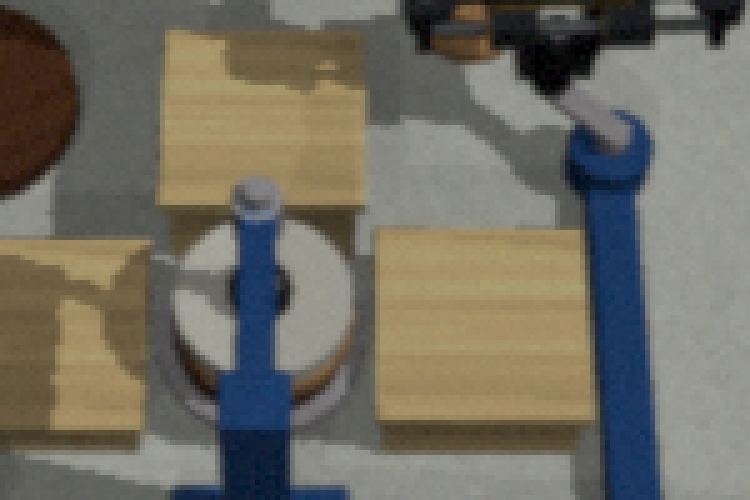

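View pics/w22.png

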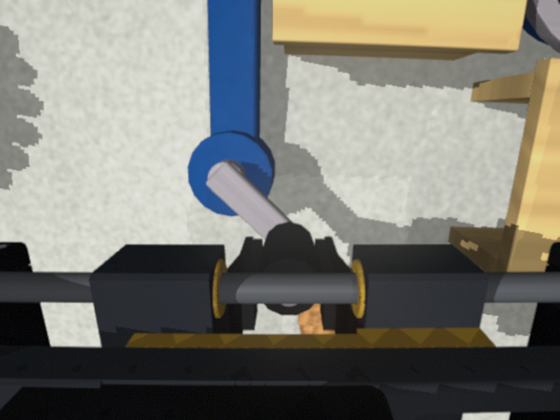

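{"name": "drive_tool", "arguments": {"plan": [[[-0.22, 0.23, 0, 0, 0, 0], [-0.18, 0.26, 0, 0, 0, 0], [0, 0, 0, 0, 0, 0]]]}}

```text
time: 31.65
position: [0.444, 0.1588, 0.2497]
tool_rot: [0.999, 0.051, 0.006, -0.0]
ft_force: [7.0, -3.4, -7.6]
grip_width: 0.0272
```

```bash
python3 -c "
from h import *
cr();snap('side','s23')"; python3 foot.py s23
```

```text
t 31.65 tcp [0.444  0.1588 0.2497] tip [0.4462 0.1591 0.0677] zax [ 0.012  0.002 -1.   ] xhead 5.86 F [ 7.  -3.4 -7.6] w 0.0272 q6 1.57
ang -147.86 r 0.0526 Frad -4.06 Ftan(cw) -6.61 moment [-0.53 -1.18 -0.05]
```

View pics/s23f.png

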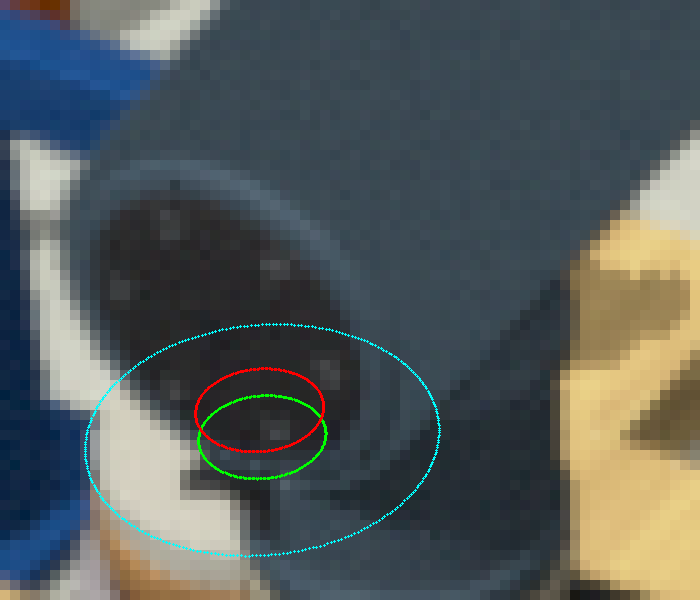

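{"name": "drive_tool", "arguments": {"plan": [[[-0.12, 0.22, 0, 0, 0, 0], [-0.08, 0.24, 0, 0, 0, 0]]]}}

```text
time: 31.95
position: [0.4392, 0.1695, 0.2497]
tool_rot: [0.999, 0.052, 0.006, 0.0]
ft_force: [9.6, -10.1, -6.0]
grip_width: 0.0274
```

```bash
python3 -c "
from h import *
cr()"
```

```text
t 31.95 tcp [0.4392 0.1695 0.2497] tip [0.4413 0.1694 0.0677] zax [ 0.011 -0.    -1.   ] xhead 5.92 F [  9.6 -10.1  -6. ] w 0.0274 q6 1.6
ang -160.45 r 0.0525 Frad -5.7 Ftan(cw) -12.72 moment [-1.83 -1.28 -0.04]
```

{"name": "drive_tool", "arguments": {"plan": [[[-0.03, 0.14, 0, 0, 0, 0], [-0.02, 0.14, 0, 0, 0, 0]]]}}

```text
time: 32.2
position: [0.4376, 0.1762, 0.2496]
tool_rot: [0.999, 0.052, 0.005, 0.001]
ft_force: [7.9, -11.6, -5.3]
grip_width: 0.0268
```

```bash
python3 -c "
from h import *
cr()
a,_=snap('wrist','w24');a,_=snap('scene','c24');cv2.imwrite('pics/c24c.png',cv2.resize(a[200:300,220:370],None,fx=5,fy=5,interpolation=3))"
```

```text
t 32.2 tcp [0.4376 0.1762 0.2496] tip [0.4395 0.176  0.0676] zax [ 0.01  -0.001 -1.   ] xhead 5.96 F [  7.9 -11.6  -5.3] w 0.0268 q6 1.62
ang -167.92 r 0.0524 Frad -5.28 Ftan(cw) -13.04 moment [-2.14 -1.26 -0.04]
```

View pics/c24c.png

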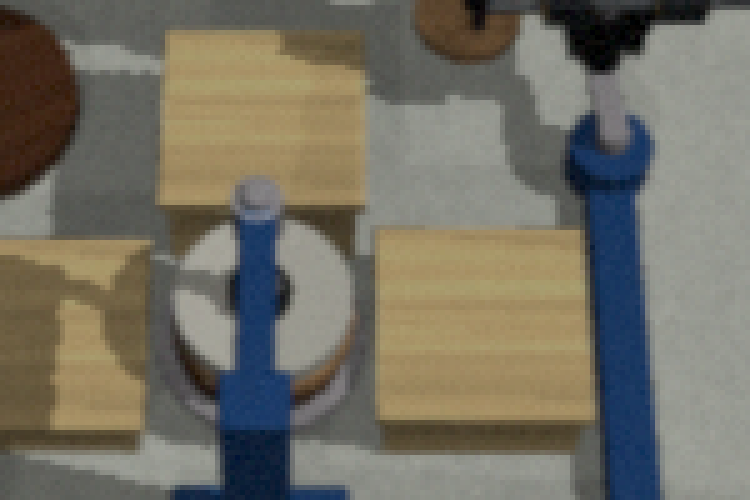

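View pics/w24.png

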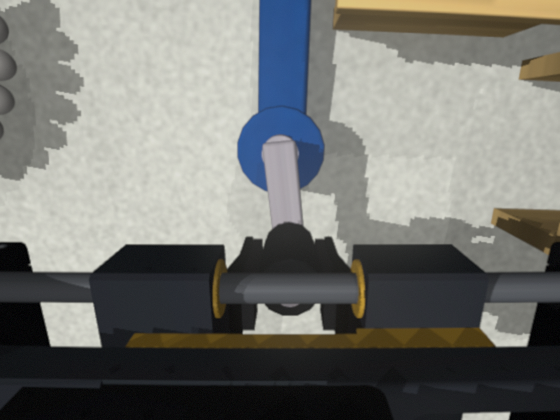

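```bash
python3 - <<'E'
from h import *
for t in ['c9','c22','c24']:
    im=cv2.imread(f'pics/{t}.png').astype(float).mean(2)
    print(t,'L',im[250:270,266:268].mean(1).round(0).astype(int).tolist()); print('  R',im[250:270,275:277].mean(1).round(0).astype(int).tolist())
E
```

```text
c9 L [34, 31, 30, 35, 36, 39, 43, 55, 55, 59, 58, 61, 65, 66, 72, 70, 65, 60, 51, 52]
  R [47, 36, 28, 32, 31, 30, 38, 48, 63, 64, 58, 55, 53, 72, 98, 109, 111, 100, 70, 67]
c22 L [132, 133, 128, 90, 60, 48, 36, 35, 39, 40, 42, 57, 70, 88, 114, 114, 113, 101, 101, 98]
  R [137, 134, 116, 78, 49, 58, 57, 58, 39, 34, 30, 40, 63, 110, 133, 138, 140, 138, 139, 138]
c24 L [137, 132, 130, 101, 66, 42, 34, 36, 36, 36, 43, 47, 69, 86, 112, 114, 113, 102, 99, 100]
  R [138, 139, 131, 95, 59, 61, 59, 63, 47, 34, 34, 38, 54, 90, 132, 138, 138, 137, 137, 137]
```

{"name": "drive_tool", "arguments": {"plan": [[[-0.02, 0.22, 0, 0, 0, 0], [0, 0.22, 0, 0, 0, 0], [0.02, 0.22, 0, 0, 0, 0]]]}}

```text
time: 32.67
position: [0.4372, 0.1921, 0.2496]
tool_rot: [0.999, 0.052, 0.004, 0.001]
ft_force: [8.0, -18.0, -4.5]
grip_width: 0.0273
```

```bash
python3 -c "
from h import *
cr()
a,_=snap('scene','c25')
for t in ['c24','c25']:
    im=cv2.imread(f'pics/{t}.png').astype(float).mean(2)
    print(t,'L',im[250:270,266:268].mean(1).round(0).astype(int).tolist()); print('  R',im[250:270,275:277].mean(1).round(0).astype(int).tolist())"
```

```text
t 32.67 tcp [0.4372 0.1921 0.2496] tip [0.4387 0.1916 0.0676] zax [ 0.008 -0.002 -1.   ] xhead 6.02 F [  8.  -18.   -4.5] w 0.0273 q6 1.65
ang 174.86 r 0.0521 Frad -9.56 Ftan(cw) -17.2 moment [-2.97 -1.3  -0.02]
c24 L [137, 132, 130, 101, 66, 42, 34, 36, 36, 36, 43, 47, 69, 86, 112, 114, 113, 102, 99, 100]
  R [138, 139, 131, 95, 59, 61, 59, 63, 47, 34, 34, 38, 54, 90, 132, 138, 138, 137, 137, 137]
c25 L [136, 134, 127, 102, 70, 48, 38, 37, 36, 36, 40, 48, 71, 87, 113, 115, 114, 101, 100, 101]
  R [137, 138, 130, 96, 62, 62, 56, 64, 47, 34, 30, 40, 56, 88, 132, 138, 139, 138, 139, 140]
```

{"name": "drive_tool", "arguments": {"plan": [[[0, 0, 0, 0, 0, 0], [0, 0, 0, 0, 0, 0], [0, 0, 0, 0, 0, 0]]]}}

```text
time: 33.1
position: [0.4373, 0.1923, 0.2496]
tool_rot: [0.999, 0.052, 0.004, 0.001]
ft_force: [7.7, -13.5, -4.0]
grip_width: 0.0269
```

```bash
python3 -c "
from h import *
cr()"
```

```text
t 33.1 tcp [0.4373 0.1923 0.2496] tip [0.4388 0.1921 0.0676] zax [ 0.009 -0.001 -1.   ] xhead 5.97 F [  7.7 -13.5  -4. ] w 0.0269 q6 1.65
ang 174.4 r 0.0521 Frad -9.01 Ftan(cw) -12.69 moment [-2.24 -1.18 -0.07]
```

{"name": "drive_tool", "arguments": {"plan": [[[0.025, -0.025, 0, 0, 0, 0], [0, 0, 0, 0, 0, 0]]]}}

```text
time: 33.35
position: [0.4375, 0.1921, 0.2496]
tool_rot: [0.999, 0.052, 0.004, 0.0]
ft_force: [6.7, -10.4, -4.5]
grip_width: 0.0274
```

{"name": "drive_tool", "arguments": {"plan": [[[0.04, -0.04, 0, 0, 0, 0], [0, 0, 0, 0, 0, 0]]]}}

```text
time: 33.6
position: [0.4378, 0.1917, 0.2496]
tool_rot: [0.999, 0.051, 0.003, -0.0]
ft_force: [5.0, -4.4, -2.1]
grip_width: 0.027
```

{"name": "drive_tool", "arguments": {"plan": [[[0, 0, 0, 0, 0, 0], [0, 0, 0, 0, 0, 0]]], "force": 8}}

```text
time: 33.85
position: [0.4375, 0.1917, 0.2497]
tool_rot: [0.999, 0.051, 0.003, -0.0]
ft_force: [5.3, -5.6, -1.8]
grip_width: 0.0277
```

{"name": "drive_tool", "arguments": {"plan": [[[0, 0, 0, 0, 0, 0], [0, 0, 0, 0, 0, 0], [0, 0, 0, 0, 0, 0], [0, 0, 0, 0, 0, 0]]], "grip": 0.3}}

```text
time: 34.35
position: [0.4354, 0.1923, 0.2494]
tool_rot: [0.999, 0.051, -0.0, -0.001]
ft_force: [-0.5, 0.8, 0.9]
grip_width: 0.0574
```

{"name": "drive_tool", "arguments": {"plan": [[[0, 0, 0.5, 0, 0, 0], [0, 0, 1, 0, 0, 0], [0, 0, 1, 0, 0, 0], [0, 0, 1, 0, 0, 0], [-0.3, 0, 1, 0, 0, 0], [-0.5, -0.8, 1, 0, 0, 0], [-0.5, -1, 0.3, 0, 0, 0], [0, 0, 0, 0, 0, 0]]]}}

```text
time: 35.35
position: [0.4022, 0.1464, 0.3957]
tool_rot: [0.999, 0.05, 0.001, -0.001]
ft_force: [-0.3, 0.3, -0.6]
grip_width: 0.061
```

```bash
python3 -c "
from h import *
st()
a,_=snap('side','s26');a,_=snap('scene','c26');a,_=snap('wrist','w26')"; python3 foot.py s26
```

```text
t 35.35 tcp [0.4022 0.1464 0.3957] tip [0.4025 0.1467 0.2137] zax [ 0.002  0.001 -1.   ] xhead 5.73 F [-0.3  0.3 -0.6] w 0.061 q6 1.56
```

View pics/s26f.png

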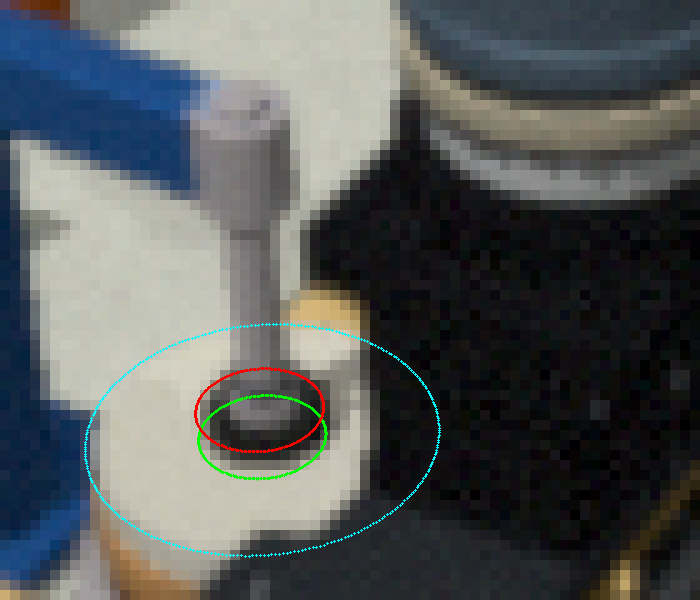

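View pics/w26.png

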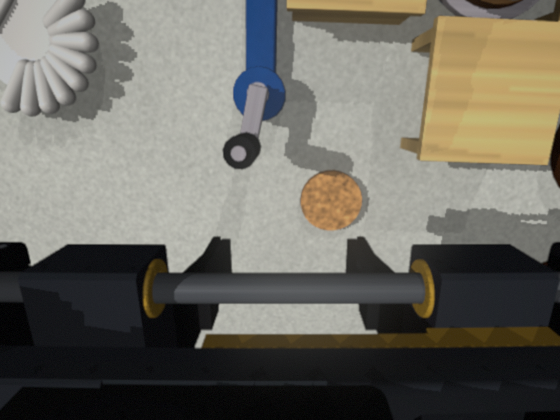

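View pics/c26.png

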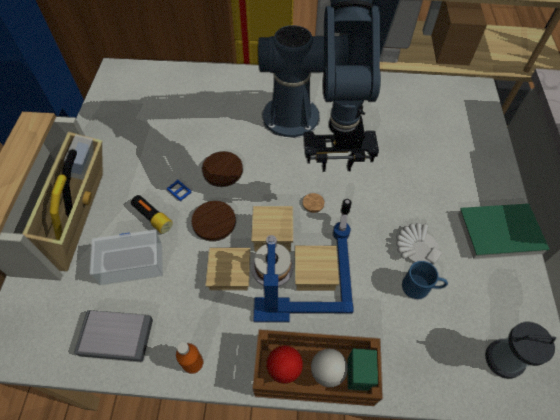

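```bash
python3 - <<'E'
from h import *
im,M=load('wrist','w26')
p=plane(M,[(240.5,150.5)],.105)[0]; print(p.round(4), np.degrees(np.arctan2(p[1]-.187,p[0]-.4905)))
for t in ['s4','s20','s26']:
    g=cv2.imread(f'pics/{t}.png').astype(float).mean(2)
    print(t,g[170:192,238:244].mean(1).round(0).astype(int).tolist())
E
```

```text
[0.4426 0.192  0.105 ] 174.0553880940778
s4 [99, 102, 78, 38, 24, 22, 40, 77, 88, 58, 50, 49, 49, 51, 51, 50, 49, 53, 52, 52, 54, 53]
s20 [117, 109, 89, 63, 68, 94, 122, 103, 53, 32, 32, 72, 143, 192, 209, 205, 203, 203, 204, 202, 190, 147]
s26 [119, 121, 126, 125, 127, 126, 112, 101, 86, 81, 108, 110, 77, 38, 26, 44, 111, 185, 193, 194, 194, 192]
```

```bash
python3 -c "
from h import *
st(); print(robot.hand_in())"
```

```text
t 35.5 tcp [0.4034 0.1475 0.3947] tip [0.4036 0.1477 0.2127] zax [ 0.001  0.002 -1.   ] xhead 5.83 F [-0.8  0.2  0.1] w 0.0605 q6 1.56
the job is handed in; nothing more can be done
None
```

I pushed the three boards onto the plate in the order walnut, cork, white, using the half-open fingers with the gripper leaning away from the spindle. Then I held the sleeve and wound the crank about one full turn clockwise, let go, and handed in at 35.5 s. `hand_in()` reported no verdict.

**Last checks**
- **Stack:** Measured after each push, the walnut board was about 1 mm off centre and the cork board about 3 mm. The white board was judged from overlaid outlines at about 1–2 mm off. I did not measure the stack again after clamping; the final picture shows it still aligned.
- **Clamp:** The foot stopped descending while the crank kept turning, so it is on the stack.
- **Clamp force:** My estimates disagree. The foot's travel in the images puts the crank about 33° past contact, which is about 33 N. The rise in force at the sleeve suggests about 50 N. Both are within the 15–75 N wanted.
- **Crank and surroundings:** The sleeve stayed where I left it (about 174° around the crank axis). The gripper is clear of everything, and no bystander looks moved in the final scene picture.

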